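# Pack a sample bottle into a paddle-latched case

## Task

Pack the rinsed sample bottle that lies on the bench into the sample case. First pull up the recessed paddle in the case lid to trip the latch and raise the lid with it, then swing the lid all the way back to its stop; after that, stand the bottle upright on the bench and let go of it, and only then take it up again and lower it, without dropping it, upright into the empty pocket of the case, right down to the bottom. Leave the case standing open and do not disturb the two bottles already packed, the loupe, the black-and-white canister or the eyepiece.

Things in the scene. Friction and masses are not known exactly. Their poses are not given: they have to be found in the camera images.
- case: grey plastic sample case, fixed: box 200 mm deep (its x) x 280 mm wide (y) x 125 mm high, 5 mm walls, plus a 50 mm high lid. Origin: centre of the underside; x points from front (paddle) to hinge. Inside, 37 mm in front of the centre, a row of three square foam pockets, 53 mm wide, 30 mm deep, 86 mm apart along y; two hold bottles, one is empty.
- case_lid (a joint): angle of the lid about its hinge on the case's back rim: 0 shut, 1.75 fully back on its stop, a little past upright. A stiff friction hinge holds it wherever it is left; lifting takes about 7 N at its front edge, 12 N at the paddle. Until the latch is tripped it rises no more than about 0.02.
- paddle (a joint): angle of the paddle: 0 flush with the lid, 0.42 at its stop. A spring returns it (about 4 N at its free edge to start it, 8 N at the stop). The latch is free when it stands above about 0.25, and must be kept there until the lid has risen by about 0.1 rad.
- lid_hinge (a point): middle of the lid's hinge line: on the case's back rim, 125 mm above the bench. Its axes turn with the lid (lid frame: shut, x points to the back and z up).
- lid_front (a point): middle of the lower edge of the lid's front wall, 200 mm in front of the hinge line; it moves with the lid. The wall is 5 mm thick, 50 mm high (to the lid's top); the underside of the dish lies 7 mm above this edge's plane. The latch bolt hangs inside it, within 26 mm of the middle: push elsewhere along the edge.
- paddle_edge (a point): middle of the top of the paddle's free front edge. The paddle: steel plate 4 mm thick, 100 mm wide (y), hinged at its rear, flush with the lid's top (175 mm above the bench when shut), over a dark dish sunk in the lid: 124 mm front to back, 124 mm wide, 41 mm deep, hollow under the paddle too. Axes turn with the paddle.
- paddle_pin (a point): middle of the paddle's hinge, 45 mm behind its free edge. 70 mm of the dish lies open in front of that free edge. A bead under the edge reaches 7 mm below the paddle's top: a fingertip put under it from the front, sloping, hooks behind it.
- bottle: the bottle to pack: square white plastic bottle with a round black ribbed cap, lying on the bench to the right of the case, its cap to the right or to the near right. 108 mm long: body 44 x 44 x 76 mm, shoulder, cap 34 mm across from 85 to 108 mm. Origin: centre of its base; z points along it to the cap. About 0.08 to 0.17 kg, centre of mass about 45 to 50 mm from the base.
- bottle_cap (a point): centre of that bottle's cap, 96.5 mm from its base. In the pocket the cap's top ends 6 mm below the case's rim, so there only the cap can be reached, from straight above.
- stored_a: bottle of the same kind already standing in a pocket, origin under its base, z up to the cap
- stored_b: second such bottle in another pocket
- pocket (a point): centre of the bottom of the empty pocket (light grey foam, a 3 mm black pad lies there; this is its top, 11 mm above the bench). Its axes are the case's. Bottle sides must be parallel to the pocket's sides within about 0.2 rad to enter.
- loupe: hand lens, 121 mm long, 9 mm high, lying to the left of the case; bystander; origin in its middle
- objective_can: black canister with white lid, 37 mm across, 64 mm high, standing behind the lying bottle; bystander; origin under its base
- spare_eyepiece: black microscope eyepiece, 36 mm across, 43 mm high, standing near the canister; bystander; origin under its base

How it is judged:
By the outcome, as a careful person would: the job done as asked, in the order asked, and still so for the second after the job is handed in, with the robot touching nothing.
It also fails if it takes over 72 s, if anything falls off the work surface, if the arm or the gripper's body presses on something with over 40 N, if the wrist force passes 120 N, or if a joint passes its speed limit or range.

## Robot

A 7-joint arm with a two-finger parallel gripper is mounted at the origin on a cart in front of the work surface, level with it; the furniture and walls round the work are solid. World frame = base frame: x ahead of the robot, y to its left, z up, the work surface at z = 0. Lengths are in m, angles in rad, forces in N, time in s.
With the tool pointing down it reaches from about 0.35 to 0.775 m from the base axis. Payload 3.1 kg.
Tool frame: the origin (TCP) lies midway between the tips of the shut fingers; the grasp point (between the pads) lies 19 mm behind it (manip.grip_depth is the distance from the TCP to the grasp point, in m); z points along the fingers, x is the direction in which the jaws open and shut, and the axes are right-handed (so a half turn about z gives the same grasp; the last joint's range is limited). The gripper opens to 85 mm and grips with 20 to 120 N. Pads are 22 mm wide; open, the fingers measure 114 mm over their backs; the gripper's body (76 mm by 85 mm) begins 54 mm behind the grasp point. The pads swing forward as they close: fully open they stand 13 mm farther back than shut.
Start: joints at [1.228, 0.311, 0.014, 1.512, -0.004, 1.319, -0.027], TCP at [0.163, -0.525, 0.231] pointing down, gripper open.
Joint ranges: [-2.7, 2.7], [-0.3, 1.91], [-1.27, 1.3], [0.12, 2.57], [-1.44, 4.58], [0.2, 2.03], [-3.05, 3.05]. Speed limits (rad/s): [2.79, 2.79, 3.14, 3.14, 3.14, 3.14, 3.14].

## Interface

Orientations are given as a 3x3 rotation matrix whose columns are the frame's x, y, z axes.
In Python, from cell import manip gives the robot as it stands. The module is installed in compiled form; this text tells all that it offers.
- The arm moves only by the tool move_arm, never from a script. Its argument "deltas" is one flat list of numbers, 7 for each row, row after row: the shift along the tool's x, y, z each as a share of 20 cm, from -1 to 1, then the turn, a rotation vector about the tool's x, y, z each as a share of 30 degrees, from -1 to 1, then the gripper command: -1 is fully open, 1 is shut, values between are in proportion. A call has exactly 8 rows; each row shifts and turns the commanded pose from where the row before left it, along the tool's axes as they then stand; what a row does not reach is not made up. A row lasts 1/10 s, in which the tool goes at most 50 mm and 8.59 degrees, less where a joint would pass 70% of its speed; a pose out of reach is approached as far as the arm can. A call with a number of a shift or a turn outside -1 to 1 is refused whole. A call with a gripper value outside its range is refused whole. The fingers move at their own pace and stop on an object; the grip force is fixed at half the most. Time passes only in rows, so rows that do not move let the fingers close, or fill a call up. It gives the time, the measured TCP pose, the force and the opening at its end, in the units of the state.
- manip.get_obs(): the state, without advancing time (a new reading comes with each control period).
- manip.snapshot(name): name is "side" or "top"; returns a dict with "pixels" (400x640x3 uint8, blue, green, red), "fovy" (degrees; the focal length in pixels is half the picture's height over the tangent of half this angle, whatever the lens; pixels are square), "cx", "cy" (the principal point, pixels), "world_from_camera" (4x4, takes a point from camera to world coordinates). Camera axes: x right, y down, z forward; pixel columns grow to the right and rows downward; lengths in m; the calibration is good to about 2 mm. A picture is of the moment at which its call begins. There is no depth.
- manip.finish_job(): hands the job in, once; it reports no verdict.
The state is a dict: "t": time; "qpos": joint angles; "dq": joint speeds; "effort": joint torques, N m; "tool_pos": TCP position; "eef_rot": TCP orientation; "force": force on the tool from outside, world axes, zero at the start; "ft_torque": the same for the moment, N m; "width": finger opening in m.
Only numpy, scipy, OpenCV 4.12 (cv2) and the standard library are available. Lean on these libraries where they do the work, as an engineer would, in place of code of your own. Each camera call takes 0.05 s, during which the arm holds its last target.

## Working session

There is one attempt and no reset: what is moved stays moved. The work goes in short steps, Python scripts to look and compute and a tool call to move; the robot and the scene stay as the last step left them, time stands still between calls to the robot, and variables do not carry over. Pictures are saved under pics/ and viewed, and the job is handed in when it is done.

Besides the shell and the picture viewer there is one more tool, called after "Emit:" by a JSON object that holds its "method" and its "body", one argument or row to a line. move_arm: Moves the arm, as the interface text tells. Its arguments: {"type":"object","properties":{"deltas":{"type":"array"}},"required":["deltas"]}

```bash
mkdir -p pics; ls; python3 - <<'E'
from cell import manip
import cv2,numpy as np
print(manip.get_obs(), manip.grip_depth)
for n in("side","top"):
    s=manip.snapshot(n); cv2.imwrite(f"pics/{n}0.png",s["pixels"]); print(n,s["fovy"],s["cx"],s["cy"],s["world_from_camera"].round(4).tolist())
E
```

```text
pics
{'t': 0.0, 'qpos': array([ 1.22830559,  0.31175878,  0.01399168,  1.51306057, -0.00440403,
        1.31922228, -0.02718699]), 'dq': array([-1.58802257e-03, -1.54561362e-03,  9.76285515e-04,  9.68992587e-04,
       -4.59480681e-05,  1.06550101e-03, -1.77475622e-03]), 'effort': array([-5.36177959e-04, -3.79903221e+01,  1.45701589e-01, -2.30589509e+01,
        1.21850232e-02,  1.34829042e-02, -1.39966272e-05]), 'tool_pos': array([ 0.16274459, -0.5245952 ,  0.23020151]), 'eef_rot': array([[ 2.96359628e-01, -9.55076081e-01, -8.06422336e-04],
       [-9.55073365e-01, -2.96360710e-01,  2.27974935e-03],
       [-2.41632597e-03,  9.45668253e-05, -9.99997076e-01]]), 'force': array([ 0.3750734 ,  0.48263298, -0.23348419]), 'ft_torque': array([ 0.03375545, -0.00563692, -0.04620551]), 'width': 0.08560392222690197} 0.0187
side 56.29089298467384 322.82901853275416 206.35380974778755 [[-0.4307, -0.6237, 0.6523, -0.2331], [-0.9025, 0.2959, -0.313, 0.3997], [0.0022, -0.7235, -0.6903, 0.9833], [0.0, 0.0, 0.0, 1.0]]
top 43.75179965784076 320.1020212515012 197.6997860316676 [[-0.0084, -0.9783, 0.207, 0.3001], [-1.0, 0.0089, 0.0016, -0.0059], [-0.0034, -0.207, -0.9783, 1.3714], [0.0, 0.0, 0.0, 1.0]]
```

View pics/side0.png

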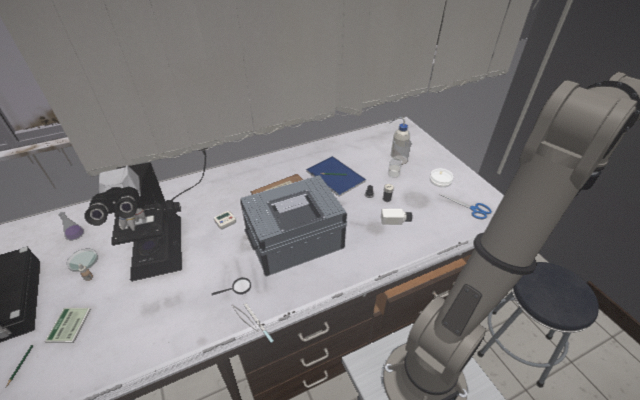

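View pics/top0.png

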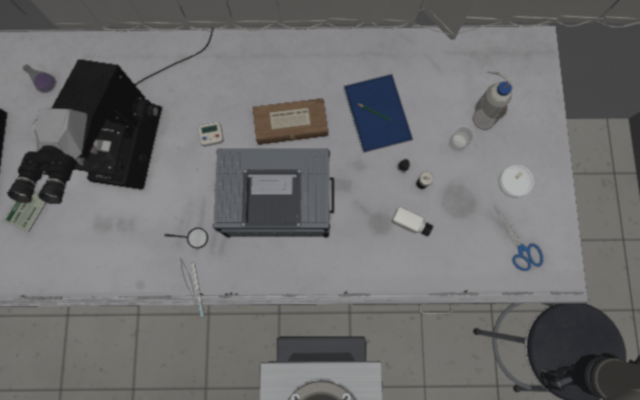

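The top view shows the case at about (275,190), the bottle at about (412,221) with its cap to the lower right, the canister at (425,181), the eyepiece at (404,165) and the loupe at (190,238). I'll zoom in on them next.

```bash
cat > h.py <<'E'
import numpy as np,cv2
from cell import manip
def cam(n):
    s=manip.snapshot(n); f=200/np.tan(np.radians(s["fovy"])/2)
    return s,f
def proj(s,P):
    f=200/np.tan(np.radians(s["fovy"])/2)
    T=np.linalg.inv(s["world_from_camera"]); P=np.atleast_2d(P)
    c=P@T[:3,:3].T+T[:3,3]
    return np.c_[c[:,0]/c[:,2]*f+s["cx"],c[:,1]/c[:,2]*f+s["cy"]]
def ray(s,uv,z):
    f=200/np.tan(np.radians(s["fovy"])/2)
    W=s["world_from_camera"]; d=W[:3,:3]@np.array([(uv[0]-s["cx"])/f,(uv[1]-s["cy"])/f,1.])
    o=W[:3,3]; return o+d*(z-o[2])/d[2]
def crop(s,x0,y0,x1,y1,k,name,pts=None):
    im=cv2.resize(s["pixels"][y0:y1,x0:x1],None,fx=k,fy=k,interpolation=cv2.INTER_CUBIC)
    im=np.ascontiguousarray(im)
    if pts is not None:
        for u,v in pts: cv2.circle(im,(int((u-x0+.5)*k),int((v-y0+.5)*k)),2,(0,0,255),-1)
    cv2.imwrite("pics/"+name+".png",im)
E
python3 - <<'E'
from h import *
s,_=cam("top"); crop(s,200,130,360,250,5,"t1"); crop(s,380,140,460,250,5,"t2")
s,_=cam("side"); crop(s,230,165,360,275,6,"s1");crop(s,350,170,430,235,8,"s2")
E
```

```text
(no output)
```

View pics/t1.png

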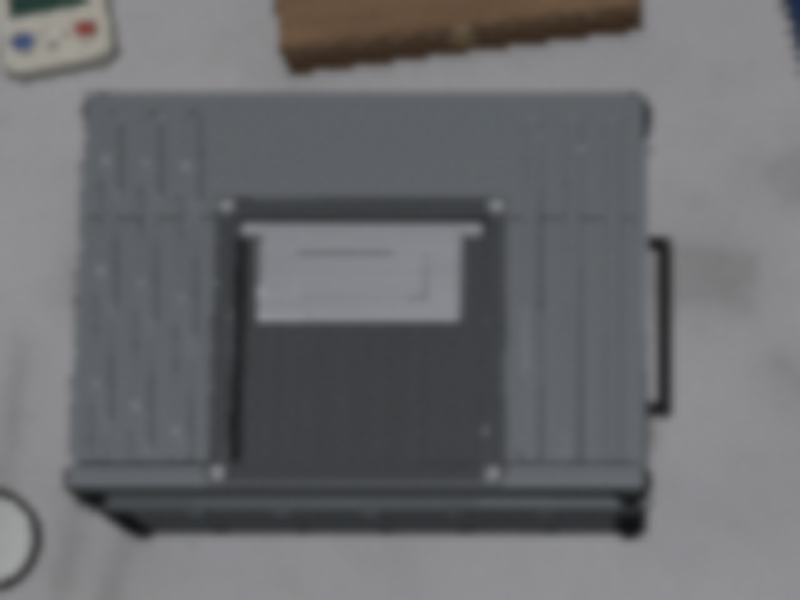

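View pics/t2.png

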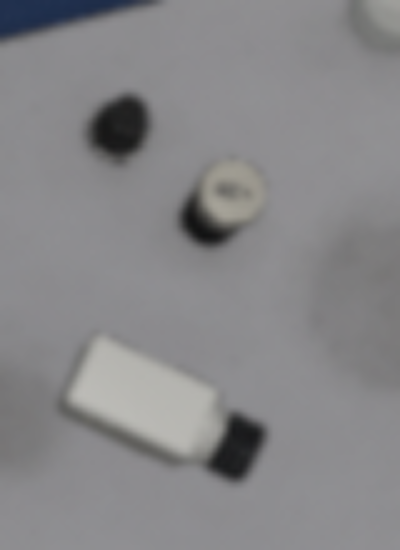

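View pics/s1.png

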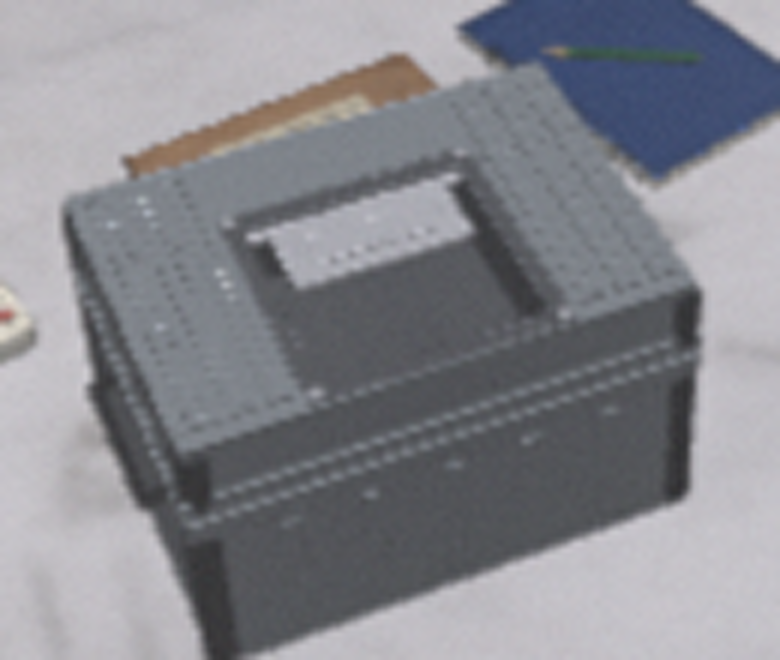

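View pics/s2.png

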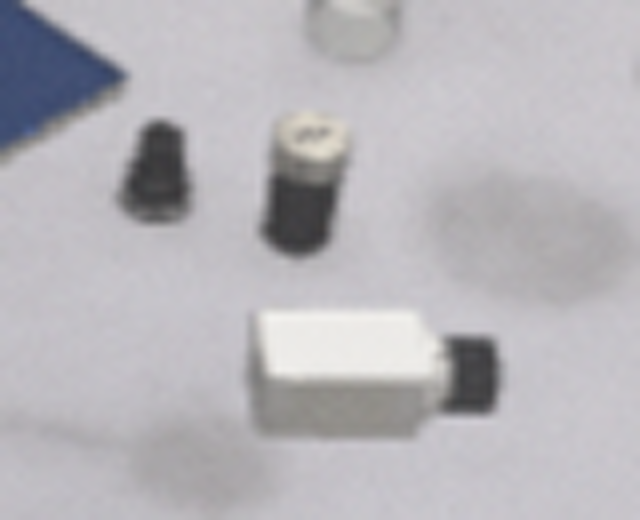

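```bash
python3 - <<'E'
from h import *
from scipy.optimize import least_squares
t,_=cam("top"); s,_=cam("side")
T=lambda x,y:(x/5-.5+200,y/5-.5+130); S=lambda x,y:(x/6-.5+230,y/6-.5+165)
for p in [(227,205),(496,205),(218,472),(492,472),(85,95),(645,95),(258,322),(460,322)]: print(p,ray(t,T(*p),.175).round(4))
for p in [(65,200),(540,65),(700,290),(190,455),(228,225),(460,155),(565,315),(317,395),(297,290),(475,233)]: print(p,ray(s,S(*p),.175).round(4))
for p in [(240,655),(690,500)]: print(p,ray(s,S(*p),.0).round(4))
obs=[(t,T(85,95),.1,.14,.175),(t,T(645,95),.1,-.14,.175),(s,S(65,200),.1,.14,.175),(s,S(540,65),.1,-.14,.175),(s,S(700,290),-.1,-.14,.175),(s,S(190,455),-.1,.14,.175)]
def r(q):
    c,n=np.cos(q[2]),np.sin(q[2]); o=[]
    for k,uv,x,y,z in obs: o+=list(proj(k,[q[0]+c*x-n*y,q[1]+n*x+c*y,z])[0]-uv)
    return o
f=least_squares(r,[.48,.1,0]); print("case",f.x.round(4),f.fun.round(1))
# bottle
T2=lambda x,y:(x/5-.5+380,y/5-.5+140); S2=lambda x,y:(x/8-.5+350,y/8-.5+170)
h=.022
ob=[(t,T2(98,335),-h,h,0,.044),(t,T2(62,395),0,0,0,0)]
# local: a along axis from base, b lateral(left of axis), z
ob=[(t,T2(98,335),0,h,.044),(t,T2(68,390),0,-h,.044),(t,T2(218,392),.076,h,.044),(t,T2(188,458),.076,-h,.044),
(t,T2(266,432),.108,.017,.030),(t,T2(240,480),.108,-.017,.030),
(s,S2(256,312),0,h,.044),(s,S2(262,378),0,-h,.044),(s,S2(418,312),.076,h,.044),(s,S2(425,378),.076,-h,.044),(s,S2(260,432),0,-h,0),(s,S2(415,437),.076,-h,0)]
def r2(q):
    c,n=np.cos(q[2]),np.sin(q[2]); o=[]
    for k,uv,a,b,z in ob: o+=list(proj(k,[q[0]+c*a-n*b,q[1]+n*a+c*b,z])[0]-uv)
    return o
for p,z in [((98,335),.044),((68,390),.044),((218,392),.044),((188,458),.044)]: print(ray(t,T2(*p),z).round(4))
f=least_squares(r2,[.42,-.2,-2]); print("bottle",f.x.round(4),f.fun.round(1))
print("can",ray(t,T2(233,192),.064),ray(s,S2(312,140),.064)); print("eye",ray(s,S2(157,205),.0),ray(t,T2(120,125),.03))
print(manip.get_obs()['t'])
E
```

```text
(227, 205) [0.6241 0.1824 0.175 ]
(496, 205) [0.6228 0.0486 0.175 ]
(218, 472) [0.49   0.1837 0.175 ]
(492, 472) [0.4888 0.0505 0.175 ]
(85, 95) [0.6819 0.255  0.175 ]
(645, 95) [ 0.6792 -0.0261  0.175 ]
(258, 322) [0.5644 0.1657 0.175 ]
(460, 322) [0.5635 0.0663 0.175 ]
(65, 200) [0.6799 0.2552 0.175 ]
(540, 65) [ 0.6748 -0.0228  0.175 ]
(700, 290) [ 0.4739 -0.0192  0.175 ]
(190, 455) [0.4793 0.2531 0.175 ]
(228, 225) [0.624  0.1831 0.175 ]
(460, 155) [0.6229 0.0499 0.175 ]
(565, 315) [0.4873 0.0512 0.175 ]
(317, 395) [0.4897 0.1845 0.175 ]
(297, 290) [0.5625 0.1675 0.175 ]
(475, 233) [0.5624 0.0677 0.175 ]
(240, 655) [0.4874 0.2429 0.    ]
(690, 500) [ 0.4793 -0.0246  0.    ]
case [ 0.5792  0.1155 -0.0087] [ 0.1  0.5 -0.3  0.5  0.1 -0.2  0.3 -0.7  0.7 -1.3 -1.2  0.1]
[ 0.5547 -0.2178  0.044 ]
[ 0.5246 -0.2003  0.044 ]
[ 0.5228 -0.2812  0.044 ]
[ 0.487  -0.2633  0.044 ]
bottle [ 0.5401 -0.2062 -2.0585] [-0.5 -1.8 -1.6  1.4  0.9 -0.4 -0.1  0.7  0.1 -0.6  0.1  0.8 -0.1 -1.3
  0.  -1.   0.7 -0.7  1.2 -0.3 -1.1  0.8  0.6  0.9]
can [ 0.62888181 -0.29076127  0.064     ] [ 0.62495004 -0.28615762  0.064     ]
eye [ 0.67583117 -0.23824466  0.        ] [ 0.67654045 -0.23718074  0.03      ]
0.3
```

```bash
cat >> h.py <<'E'
from scipy.spatial.transform import Rotation as Ro
def tilt(a_deg,xaz_deg,heading_deg=None):
    """tool x horizontal at azimuth xaz; tool z = down tilted by a towards azimuth xaz+90"""
    a=np.radians(a_deg);h=np.radians(xaz_deg+90)
    z=np.array([np.sin(a)*np.cos(h),np.sin(a)*np.sin(h),-np.cos(a)])
    x=np.array([np.cos(np.radians(xaz_deg)),np.sin(np.radians(xaz_deg)),0]); return np.c_[x,np.cross(z,x),z]
def plan(way,start=None,dec=3,vmax=.24,wmax=.27):
    """way: list of (pos,R,grip,nmin). prints rows, padded to multiple of 8"""
    o=manip.get_obs()
    p,R=(o["tool_pos"].copy(),o["eef_rot"].copy()) if start is None else (np.array(start[0],float),start[1].copy())
    rows=[]
    for pos,Rt,g,nm in way:
        pos=np.array(pos,float)
        d=np.abs(R.T@(pos-p)); w=Ro.from_matrix(R.T@Rt).as_rotvec()
        n=max(nm,int(np.ceil(np.linalg.norm(d)/.2/vmax)),int(np.ceil(np.linalg.norm(w)/(np.pi/6)/wmax)))
        for k in range(n,0,-1):
            dp=np.round(R.T@((pos-p)/k)/.2,dec)
            w=np.round(Ro.from_matrix(R.T@Rt).as_rotvec()/k/(np.pi/6),dec)
            rows.append([*dp,*w,g]); p=p+R@dp*.2; R=R@Ro.from_rotvec(w*np.pi/6).as_matrix()
    while len(rows)%8: rows.append([0]*6+[rows[-1][-1]])
    for i in range(0,len(rows),8):
        print("["+", ".join(",".join(f"{v+0:g}" for v in r) for r in rows[i:i+8])+"]")
    print("end",p.round(4)); return p,R
def st():
    o=manip.get_obs(); print("t%.2f"%o["t"],"p",o["tool_pos"].round(4),"F",o["force"].round(1),"w%.4f"%o["width"],"q",o["qpos"].round(3)); print(o["eef_rot"].round(3).tolist())
E
python3 - <<'E'
from h import *
plan([([.53,.116,.30],tilt(27,-90),1,0)],dec=2)
E
```

```text
[-0.16,-0.17,-0.02,0.06,0.01,0.04,1, -0.16,-0.17,-0.02,0.06,0.01,0.03,1, -0.16,-0.16,-0.01,0.06,0.01,0.04,1, -0.17,-0.16,-0.01,0.05,0.01,0.03,1, -0.17,-0.16,-0.01,0.06,0.01,0.04,1, -0.17,-0.15,0,0.05,0.01,0.03,1, -0.17,-0.15,0,0.06,0.01,0.04,1, -0.18,-0.15,0.01,0.05,0.01,0.04,1]
[-0.18,-0.15,0.01,0.06,0.01,0.03,1, -0.18,-0.14,0.01,0.05,0.01,0.04,1, -0.19,-0.14,0.02,0.06,0.01,0.03,1, -0.19,-0.13,0.02,0.05,0.01,0.04,1, -0.19,-0.13,0.02,0.06,0,0.03,1, -0.19,-0.13,0.02,0.05,0.01,0.04,1, -0.2,-0.12,0.03,0.06,0,0.03,1, -0.2,-0.11,0.03,0.05,0.01,0.04,1]
end [0.5297 0.1158 0.2995]
```

Emit:
{"method": "move_arm", "body": {
  "deltas": [-0.16, -0.17, -0.02, 0.06, 0.01, 0.04, 1, -0.16, -0.17, -0.02, 0.06, 0.01, 0.03, 1, -0.16, -0.16, -0.01, 0.06, 0.01, 0.04, 1, -0.17, -0.16, -0.01, 0.05, 0.01, 0.03, 1, -0.17, -0.16, -0.01, 0.06, 0.01, 0.04, 1, -0.17, -0.15, 0, 0.05, 0.01, 0.03, 1, -0.17, -0.15, 0, 0.06, 0.01, 0.04, 1, -0.18, -0.15, 0.01, 0.05, 0.01, 0.04, 1]
}}

```text
t: 1.1
tool_pos: [0.3462, -0.204, 0.2663]
eef_rot: [[0.143, -0.961, 0.238], [-0.989, -0.145, 0.011], [0.024, -0.237, -0.971]]
force: [0.4, -0.4, 0.6]
width: -0.0003
```

Emit:
{"method": "move_arm", "body": {
  "deltas": [-0.18, -0.15, 0.01, 0.06, 0.01, 0.03, 1, -0.18, -0.14, 0.01, 0.05, 0.01, 0.04, 1, -0.19, -0.14, 0.02, 0.06, 0.01, 0.03, 1, -0.19, -0.13, 0.02, 0.05, 0.01, 0.04, 1, -0.19, -0.13, 0.02, 0.06, 0, 0.03, 1, -0.19, -0.13, 0.02, 0.05, 0.01, 0.04, 1, -0.2, -0.12, 0.03, 0.06, 0, 0.03, 1, -0.2, -0.11, 0.03, 0.05, 0.01, 0.04, 1]
}}

```text
t: 1.9
tool_pos: [0.5272, 0.1127, 0.2991]
eef_rot: [[0.0, -0.892, 0.452], [-1.0, -0.002, -0.003], [0.004, -0.452, -0.892]]
force: [-0.4, -0.8, -2.0]
width: 0.0002
```

```bash
python3 - <<'E'
from h import *
st()
t,_=cam("top"); s,_=cam("side"); crop(s,180,80,420,270,3,"s3"); crop(t,200,100,360,250,4,"t3")
p=np.array([.5297,.1158,.2995]);o=manip.get_obs()
st()
plan([([.546,.1165,.200],tilt(27,-90),1,0),([.546,.1165,.145],tilt(27,-90),1,3)],dec=3)
E
```

```text
t1.90 p [0.5272 0.1127 0.2991] F [-0.4 -0.8 -2. ] w0.0002 q [ 0.811 -0.06  -1.088  1.835  0.102  0.887 -1.904]
[[0.0, -0.892, 0.452], [-1.0, -0.002, -0.003], [0.004, -0.452, -0.892]]
t2.00 p [0.5272 0.1197 0.2997] F [ 0.4  0.1 -0.1] w0.0003 q [ 0.81  -0.057 -1.097  1.832  0.097  0.886 -1.898]
[[0.015, -0.892, 0.452], [-1.0, -0.013, 0.007], [-0.0, -0.452, -0.892]]
[0.006,0.047,0.162,0.001,0.004,0.008,1, 0.006,0.047,0.163,0.002,0.005,0.009,1, 0.005,0.048,0.162,0.001,0.004,0.008,1, 0,0.042,0.082,0,0,0,1, 0,0.041,0.082,0,0,0,1, 0,0.042,0.081,0,0,0,1, 0,0,0,0,0,0,1, 0,0,0,0,0,0,1]
end [0.546  0.1165 0.145 ]
```

View pics/s3.png

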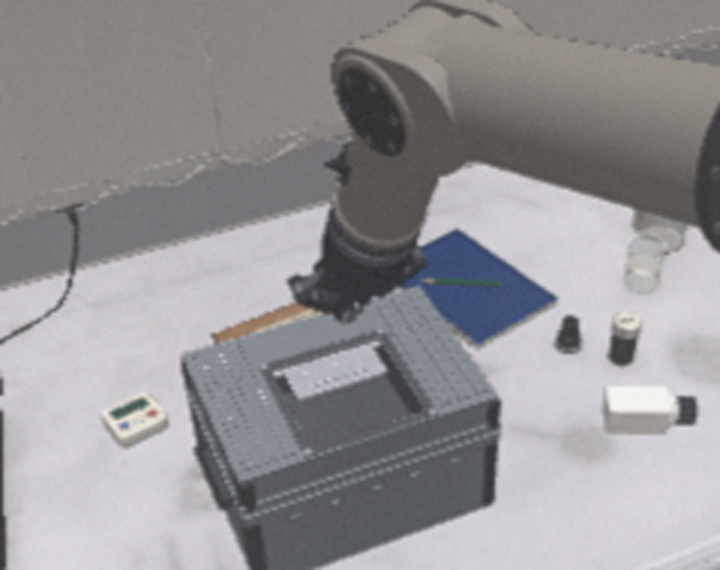

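View pics/t3.png

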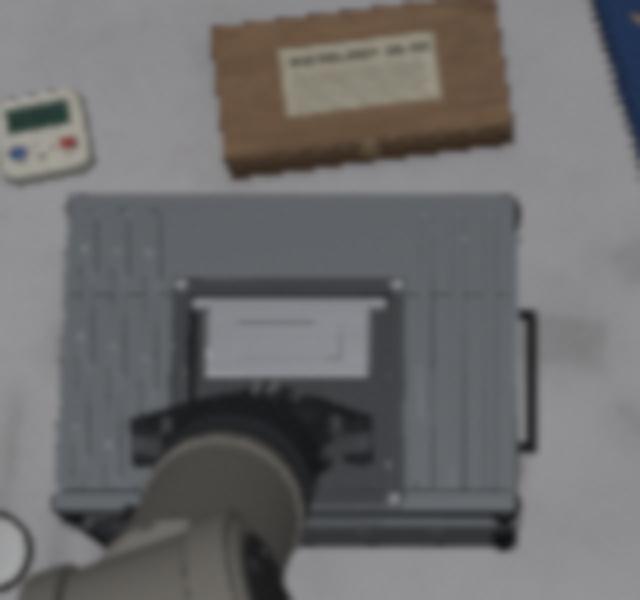

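The side and top views show the shut gripper above the dish, with nothing touched. I'll descend into the open part of the dish.

Emit:
{"method": "move_arm", "body": {
  "deltas": [0.006, 0.047, 0.162, 0.001, 0.004, 0.008, 1, 0.006, 0.047, 0.163, 0.002, 0.005, 0.009, 1, 0.005, 0.048, 0.162, 0.001, 0.004, 0.008, 1, 0, 0.042, 0.082, 0, 0, 0, 1, 0, 0.041, 0.082, 0, 0, 0, 1, 0, 0.042, 0.081, 0, 0, 0, 1, 0, 0, 0, 0, 0, 0, 1, 0, 0, 0, 0, 0, 0, 1]
}}

```text
t: 2.8
tool_pos: [0.5451, 0.1059, 0.1436]
eef_rot: [[-0.014, -0.893, 0.45], [-1.0, 0.011, -0.01], [0.004, -0.451, -0.893]]
force: [0.5, -0.6, 0.2]
width: -0.0001
```

```bash
python3 - <<'E'
from h import *
st()
t,_=cam("top"); s,_=cam("side"); crop(s,230,140,350,240,6,"s4")
E
```

```text
t2.80 p [0.5451 0.1059 0.1436] F [ 0.5 -0.6  0.2] w-0.0001 q [ 0.558  0.251 -0.998  2.056  0.709  0.617 -2.484]
[[-0.014, -0.893, 0.45], [-1.0, 0.011, -0.01], [0.004, -0.451, -0.893]]
```

View pics/s4.png

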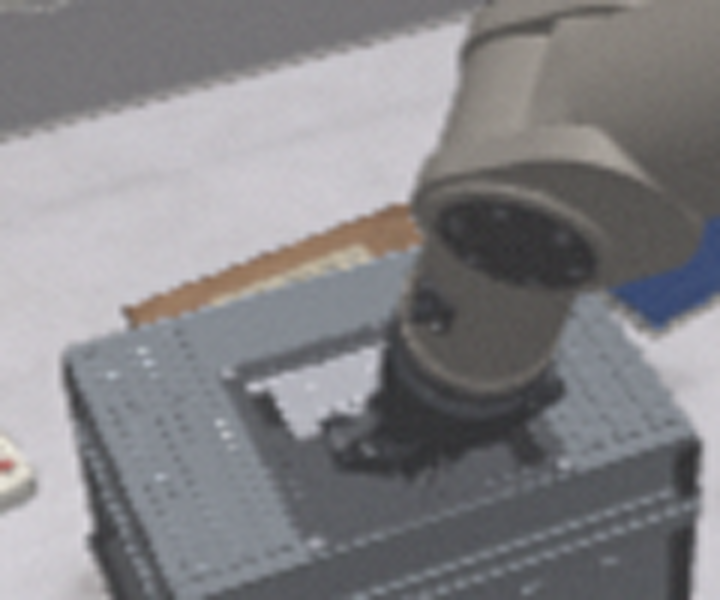

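```bash
python3 - <<'E'
from h import *
st(); 
P,R=plan([([.560,.115,.1435],tilt(27,-90.5),1,6)],dec=3)
E
```

```text
t2.90 p [0.5461 0.1063 0.1449] F [ 0.7 -0.1  0.2] w0.0002 q [ 0.559  0.25  -0.999  2.055  0.71   0.617 -2.485]
[[-0.015, -0.892, 0.453], [-1.0, 0.011, -0.01], [0.004, -0.453, -0.892]]
[-0.007,-0.01,0.006,0,-0.002,-0.001,1, -0.008,-0.01,0.006,0,-0.002,-0.001,1, -0.007,-0.01,0.006,0.001,-0.002,-0.001,1, -0.008,-0.009,0.007,0,-0.002,-0.001,1, -0.007,-0.01,0.006,0.001,-0.002,-0.001,1, -0.008,-0.009,0.007,0,-0.001,-0.002,1, 0,0,0,0,0,0,1, 0,0,0,0,0,0,1]
end [0.56   0.1151 0.1434]
```

```bash
python3 - <<'E'
from h import *
P,R=plan([([.562,.115,.1435],tilt(27,-90.5),1,5)],dec=3)
E
```

```text
[-0.009,-0.013,0.008,0,-0.002,-0.001,1, -0.009,-0.014,0.009,0.001,-0.002,-0.001,1, -0.009,-0.013,0.008,0,-0.002,-0.002,1, -0.009,-0.014,0.009,0.001,-0.003,-0.001,1, -0.009,-0.013,0.008,0,-0.002,-0.002,1, 0,0,0,0,0,0,1, 0,0,0,0,0,0,1, 0,0,0,0,0,0,1]
end [0.5619 0.1151 0.1435]
```

Emit:
{"method": "move_arm", "body": {
  "deltas": [-0.009, -0.013, 0.008, 0, -0.002, -0.001, 1, -0.009, -0.014, 0.009, 0.001, -0.002, -0.001, 1, -0.009, -0.013, 0.008, 0, -0.002, -0.002, 1, -0.009, -0.014, 0.009, 0.001, -0.003, -0.001, 1, -0.009, -0.013, 0.008, 0, -0.002, -0.002, 1, 0, 0, 0, 0, 0, 0, 1, 0, 0, 0, 0, 0, 0, 1, 0, 0, 0, 0, 0, 0, 1]
}}

```text
t: 3.7
tool_pos: [0.5608, 0.1149, 0.1419]
eef_rot: [[-0.009, -0.892, 0.451], [-1.0, 0.007, -0.004], [0.0, -0.452, -0.892]]
force: [-0.2, -1.0, 0.2]
width: -0.0002
```

```bash
python3 - <<'E'
from h import *
st()
R=manip.get_obs()["eef_rot"]; p=manip.get_obs()["tool_pos"]
P,R=plan([(p+[.001,0,.038],R,1,8)],dec=3)
E
```

```text
t3.70 p [0.5608 0.1149 0.1419] F [-0.2 -1.   0.2] w-0.0002 q [ 0.511  0.293 -0.974  2.02   0.752  0.634 -2.516]
[[-0.009, -0.892, 0.451], [-1.0, 0.007, -0.004], [0.0, -0.452, -0.892]]
[0,-0.011,-0.021,0,0,0,1, 0,-0.011,-0.021,0,0,0,1, 0,-0.011,-0.021,0,0,0,1, 0,-0.011,-0.021,0,0,0,1, 0,-0.012,-0.021,0,0,0,1, 0,-0.011,-0.021,0,0,0,1, 0,-0.012,-0.021,0,0,0,1, 0,-0.011,-0.02,0,0,0,1]
end [0.5618 0.1149 0.1798]
```

Emit:
{"method": "move_arm", "body": {
  "deltas": [0, -0.011, -0.021, 0, 0, 0, 1, 0, -0.011, -0.021, 0, 0, 0, 1, 0, -0.011, -0.021, 0, 0, 0, 1, 0, -0.011, -0.021, 0, 0, 0, 1, 0, -0.012, -0.021, 0, 0, 0, 1, 0, -0.011, -0.021, 0, 0, 0, 1, 0, -0.012, -0.021, 0, 0, 0, 1, 0, -0.011, -0.02, 0, 0, 0, 1]
}}

```text
t: 4.5
tool_pos: [0.5603, 0.1143, 0.1787]
eef_rot: [[-0.009, -0.894, 0.448], [-1.0, 0.008, -0.005], [0.001, -0.448, -0.894]]
force: [-4.6, 0.1, -9.5]
width: -0.0002
```

```bash
python3 - <<'E'
from h import *
st()
s,_=cam("side"); crop(s,230,140,350,240,6,"s5");st()
E
```

```text
t4.50 p [0.5603 0.1143 0.1787] F [-4.6  0.1 -9.5] w-0.0002 q [ 0.592  0.246 -1.048  1.968  0.631  0.701 -2.395]
[[-0.009, -0.894, 0.448], [-1.0, 0.008, -0.005], [0.001, -0.448, -0.894]]
t4.55 p [0.5604 0.1143 0.1792] F [-6.1 -1.5 -6.9] w-0.0000 q [ 0.593  0.245 -1.049  1.967  0.63   0.702 -2.394]
[[-0.01, -0.894, 0.448], [-1.0, 0.008, -0.006], [0.002, -0.448, -0.894]]
```

View pics/s5.png

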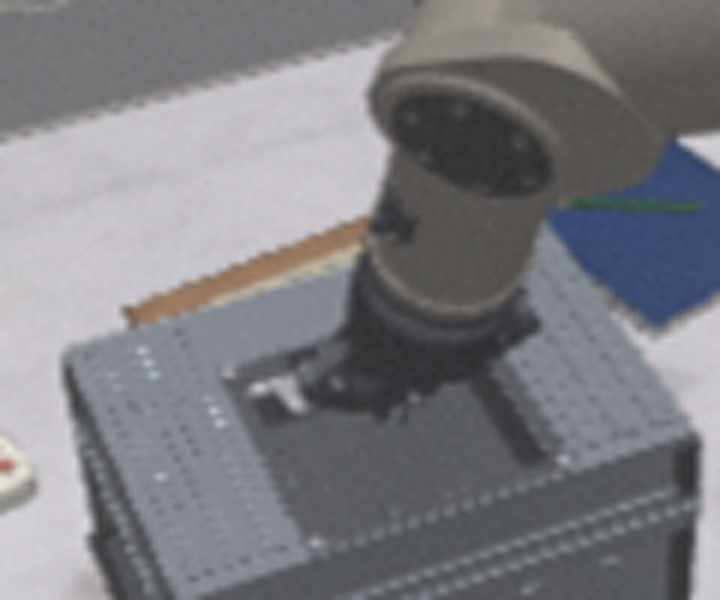

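```bash
cat >> h.py <<'E'
HX,HZ=.679,.125
def arc(th,n,dz=.003,g=1):
    o=manip.get_obs(); p0=o["tool_pos"]; R0=o["eef_rot"]; w=[]
    for k in range(1,n+1):
        a=th*k/n; d=p0-[HX,p0[1],HZ]; d=d+[0,0,dz*min(1,2*k/n)]
        Ry=Ro.from_rotvec([0,a,0]).as_matrix(); w.append((Ry@d+[HX,p0[1],HZ],Ry@R0,g,1))
    return plan(w)
E
python3 - <<'E'
from h import *
arc(.25,8,.004)
E
```

```text
[0,-0.018,-0.017,-0.06,0,0,1, 0,-0.019,-0.017,-0.059,0.001,-0.001,1, 0,-0.019,-0.017,-0.06,0,0,1, 0,-0.019,-0.016,-0.06,0.001,0,1, 0,-0.016,-0.012,-0.059,0,-0.001,1, 0,-0.017,-0.013,-0.06,0.001,0,1, 0,-0.017,-0.012,-0.06,0,0,1, 0,-0.016,-0.012,-0.059,0.001,-0.001,1]
end [0.5785 0.1142 0.2107]
```

Emit:
{"method": "move_arm", "body": {
  "deltas": [0, -0.018, -0.017, -0.06, 0, 0, 1, 0, -0.019, -0.017, -0.059, 0.001, -0.001, 1, 0, -0.019, -0.017, -0.06, 0, 0, 1, 0, -0.019, -0.016, -0.06, 0.001, 0, 1, 0, -0.016, -0.012, -0.059, 0, -0.001, 1, 0, -0.017, -0.013, -0.06, 0.001, 0, 1, 0, -0.017, -0.012, -0.06, 0, 0, 1, 0, -0.016, -0.012, -0.059, 0.001, -0.001, 1]
}}

```text
t: 5.35
tool_pos: [0.5846, 0.1149, 0.2155]
eef_rot: [[-0.009, -0.974, 0.226], [-1.0, 0.009, -0.002], [0.0, -0.226, -0.974]]
force: [-0.2, 0.3, -0.3]
width: -0.0002
```

```bash
python3 - <<'E'
from h import *
st()
s,_=cam("side"); crop(s,230,120,350,250,5,"s6");st()
arc(.25,8,.001)
E
```

```text
t5.35 p [0.5846 0.1149 0.2155] F [-0.2  0.3 -0.3] w-0.0002 q [ 0.51   0.438 -1.051  1.62   0.535  1.129 -2.232]
[[-0.009, -0.974, 0.226], [-1.0, 0.009, -0.002], [0.0, -0.226, -0.974]]
t5.40 p [0.5864 0.1148 0.2162] F [2.  0.7 1. ] w-0.0002 q [ 0.51   0.44  -1.05   1.616  0.536  1.129 -2.231]
[[-0.011, -0.974, 0.228], [-1.0, 0.011, -0.001], [-0.001, -0.228, -0.974]]
[0,-0.018,-0.012,-0.06,0.001,0,1, 0,-0.017,-0.012,-0.059,0,0,1, -0.001,-0.018,-0.011,-0.06,0.001,0,1, 0,-0.018,-0.012,-0.06,0.001,0,1, 0,-0.017,-0.011,-0.059,0,0,1, 0,-0.018,-0.01,-0.06,0.001,0,1, 0,-0.017,-0.011,-0.06,0.001,0,1, 0,-0.018,-0.01,-0.059,0,-0.001,1]
end [0.6121 0.1147 0.2372]
```

View pics/s6.png

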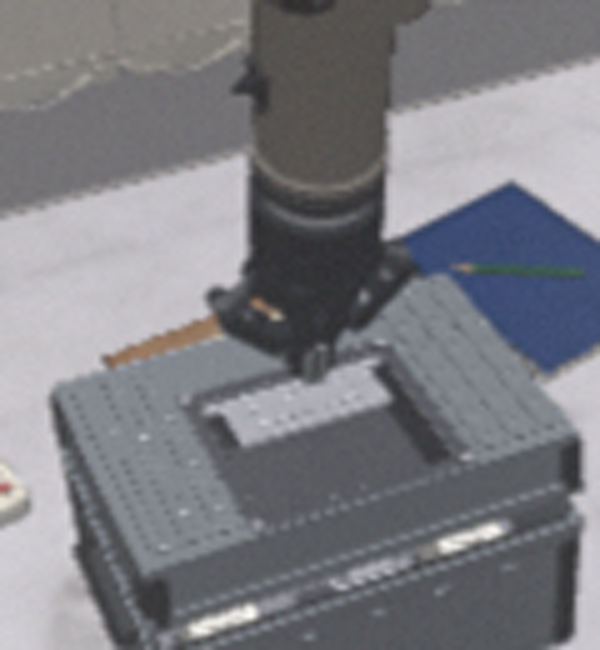

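The side view shows the finger has slipped over the paddle. The lid has stayed up with a visible gap at the front. I'll measure its angle.

```bash
python3 - <<'E'
from h import *
s,_=cam("side"); crop(s,235,205,355,265,6,"s7")
c=np.array([.5792,.1160]);
def lidpt(x,y,z,th):
    # lid frame rel hinge
    q=np.array([x*np.cos(th)+z*np.sin(th),y,-x*np.sin(th)+z*np.cos(th)]); yaw=-.009
    w=np.array([.1+q[0],q[1]]); return [c[0]+np.cos(yaw)*w[0]-np.sin(yaw)*w[1],c[1]+np.sin(yaw)*w[0]+np.cos(yaw)*w[1],.125+q[2]]
for th in (0,.05,.1,.15,.2,.3):
    P=proj(s,[lidpt(-.2,-.14,.05,th),lidpt(-.2,.14,.05,th),lidpt(-.2,-.14,0,th),lidpt(-.2,.14,0,th)])
    print(th,((P+.5-[235,205])*6).round(0).tolist())
E
```

```text
0 [[673.0, 43.0], [152.0, 216.0], [669.0, 110.0], [163.0, 283.0]]
0.05 [[671.0, 25.0], [147.0, 198.0], [669.0, 97.0], [161.0, 270.0]]
0.1 [[669.0, 8.0], [143.0, 180.0], [670.0, 82.0], [158.0, 255.0]]
0.15 [[667.0, -11.0], [138.0, 161.0], [669.0, 68.0], [155.0, 240.0]]
0.2 [[664.0, -29.0], [133.0, 141.0], [669.0, 52.0], [152.0, 224.0]]
0.3 [[656.0, -68.0], [122.0, 100.0], [666.0, 19.0], [144.0, 190.0]]
```

View pics/s7.png

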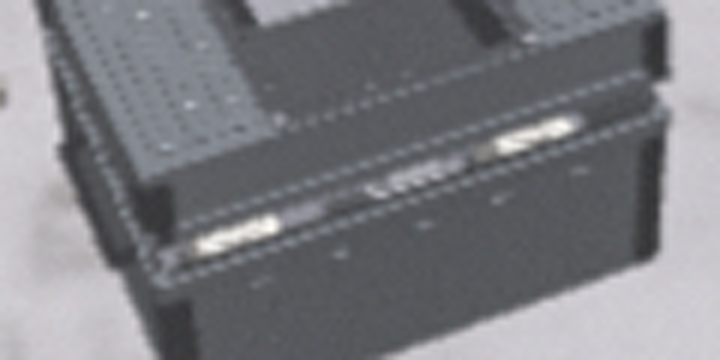

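```bash
cat >> h.py <<'E'
def LP(x,z,a,th,y=.115,g=1,n=1):
    q=[HX+x*np.cos(th)+z*np.sin(th),y,HZ-x*np.sin(th)+z*np.cos(th)]
    return (q,tilt(a-np.degrees(th),-90.5),g,n)
E
python3 - <<'E'
from h import *
st()
plan([([.57,.115,.245],tilt(20,-90.5),1,1),LP(-.134,.09,30,.1),LP(-.134,.022,30,.1,n=3)])
E
```

```text
t5.45 p [0.5854 0.1149 0.2154] F [ 0.1 -0.2 -0.4] w0.0001 q [ 0.51   0.439 -1.051  1.62   0.535  1.127 -2.232]
[[-0.01, -0.974, 0.227], [-1.0, 0.01, -0.001], [-0.001, -0.227, -0.974]]
[0,0.041,-0.161,0.229,0.001,-0.004,1, 0.001,0.102,0.054,0.142,0,0,1, 0,0.056,0.098,0,0,0,1, 0,0.057,0.098,0,0,0,1, 0,0.056,0.098,0,0,0,1, 0,0,0,0,0,0,1, 0,0,0,0,0,0,1, 0,0,0,0,0,0,1]
end [0.5479 0.115  0.1603]
```

Emit:
{"method": "move_arm", "body": {
  "deltas": [0, 0.041, -0.161, 0.229, 0.001, -0.004, 1, 0.001, 0.102, 0.054, 0.142, 0, 0, 1, 0, 0.056, 0.098, 0, 0, 0, 1, 0, 0.057, 0.098, 0, 0, 0, 1, 0, 0.056, 0.098, 0, 0, 0, 1, 0, 0, 0, 0, 0, 0, 1, 0, 0, 0, 0, 0, 0, 1, 0, 0, 0, 0, 0, 0, 1]
}}

```text
t: 6.25
tool_pos: [0.5439, 0.1155, 0.1592]
eef_rot: [[-0.006, -0.914, 0.406], [-1.0, 0.004, -0.005], [0.003, -0.406, -0.914]]
force: [0.1, -0.0, 0.6]
width: -0.0001
```

```bash
python3 - <<'E'
from h import *
st()
plan([LP(-.1145,.0185,30,.1,n=4)])
plan([LP(-.1145,.0185,30,.1,n=4),LP(-.1191,.038,40,.1,n=3),LP(-.1164,.0483,48,.1,n=3),LP(-.1164,.0505,48,.1,n=2)])
E
```

```text
t6.25 p [0.5439 0.1155 0.1592] F [ 0.1 -0.   0.6] w-0.0001 q [ 0.587  0.27  -1.055  1.986  0.631  0.719 -2.403]
[[-0.006, -0.914, 0.406], [-1.0, 0.004, -0.005], [0.003, -0.406, -0.914]]
[0,-0.024,0.017,0.003,-0.001,0.002,1, 0.001,-0.024,0.017,0.003,0,0.002,1, 0,-0.024,0.016,0.002,-0.001,0.002,1, 0.001,-0.024,0.017,0.003,0,0.002,1, 0,0,0,0,0,0,1, 0,0,0,0,0,0,1, 0,0,0,0,0,0,1, 0,0,0,0,0,0,1]
end [0.5669 0.1149 0.1548]
[0,-0.024,0.017,0.003,-0.001,0.002,1, 0.001,-0.024,0.017,0.003,0,0.002,1, 0,-0.024,0.016,0.002,-0.001,0.002,1, 0.001,-0.024,0.017,0.003,0,0.002,1, 0,-0.01,-0.032,0.111,0,0,1, 0,-0.011,-0.031,0.111,0,0,1, 0,-0.014,-0.031,0.111,0,0,1, 0,-0.014,-0.01,0.089,0,0,1]
[0,-0.015,-0.01,0.089,0,0,1, 0,-0.015,-0.009,0.089,0,0,1, 0,-0.004,-0.004,0,0,0,1, 0,-0.004,-0.003,0,0,0,1, 0,0,0,0,0,0,1, 0,0,0,0,0,0,1, 0,0,0,0,0,0,1, 0,0,0,0,0,0,1]
end [0.5682 0.1149 0.1868]
```

Emit:
{"method": "move_arm", "body": {
  "deltas": [0, -0.024, 0.017, 0.003, -0.001, 0.002, 1, 0.001, -0.024, 0.017, 0.003, 0, 0.002, 1, 0, -0.024, 0.016, 0.002, -0.001, 0.002, 1, 0.001, -0.024, 0.017, 0.003, 0, 0.002, 1, 0, 0, 0, 0, 0, 0, 1, 0, 0, 0, 0, 0, 0, 1, 0, 0, 0, 0, 0, 0, 1, 0, 0, 0, 0, 0, 0, 1]
}}

```text
t: 7.05
tool_pos: [0.5647, 0.1142, 0.1523]
eef_rot: [[-0.009, -0.913, 0.407], [-1.0, 0.008, -0.005], [0.001, -0.407, -0.914]]
force: [-0.4, -0.4, -0.6]
width: 0.0001
```

```bash
python3 - <<'E'
from h import *
st()
plan([LP(-.1191,.038,40,.1,n=3),LP(-.1164,.0483,48,.1,n=3),LP(-.1164,.0505,48,.1,n=2)])
E
```

```text
t7.05 p [0.5647 0.1142 0.1523] F [-0.4 -0.4 -0.6] w0.0001 q [ 0.54   0.324 -1.014  1.951  0.687  0.726 -2.434]
[[-0.009, -0.913, 0.407], [-1.0, 0.008, -0.005], [0.001, -0.407, -0.914]]
[-0.001,-0.015,-0.034,0.114,-0.001,0,1, -0.001,-0.016,-0.034,0.114,-0.001,0,1, -0.002,-0.019,-0.032,0.114,0,0.001,1, 0,-0.014,-0.01,0.089,0,0,1, 0,-0.015,-0.01,0.089,0,0,1, 0,-0.016,-0.009,0.089,0,0,1, 0,-0.004,-0.004,0,0,0,1, 0,-0.004,-0.003,0,-0.001,0,1]
end [0.5683 0.115  0.1868]
```

Emit:
{"method": "move_arm", "body": {
  "deltas": [-0.001, -0.015, -0.034, 0.114, -0.001, 0, 1, -0.001, -0.016, -0.034, 0.114, -0.001, 0, 1, -0.002, -0.019, -0.032, 0.114, 0, 0.001, 1, 0, -0.014, -0.01, 0.089, 0, 0, 1, 0, -0.015, -0.01, 0.089, 0, 0, 1, 0, -0.016, -0.009, 0.089, 0, 0, 1, 0, -0.004, -0.004, 0, 0, 0, 1, 0, -0.004, -0.003, 0, -0.001, 0, 1]
}}

```text
t: 7.85
tool_pos: [0.5688, 0.1153, 0.1876]
eef_rot: [[-0.008, -0.74, 0.673], [-1.0, 0.006, -0.005], [-0.0, -0.673, -0.74]]
force: [-0.1, 1.1, 1.0]
width: 0.0002
```

```bash
python3 - <<'E'
from h import *
st()
s,_=cam("side"); crop(s,230,120,350,250,5,"s8")
E
```

```text
t7.85 p [0.5688 0.1153 0.1876] F [-0.1  1.1  1. ] w0.0002 q [ 0.443  0.099 -0.873  2.191  1.108  0.389 -2.927]
[[-0.008, -0.74, 0.673], [-1.0, 0.006, -0.005], [-0.0, -0.673, -0.74]]
```

View pics/s8.png

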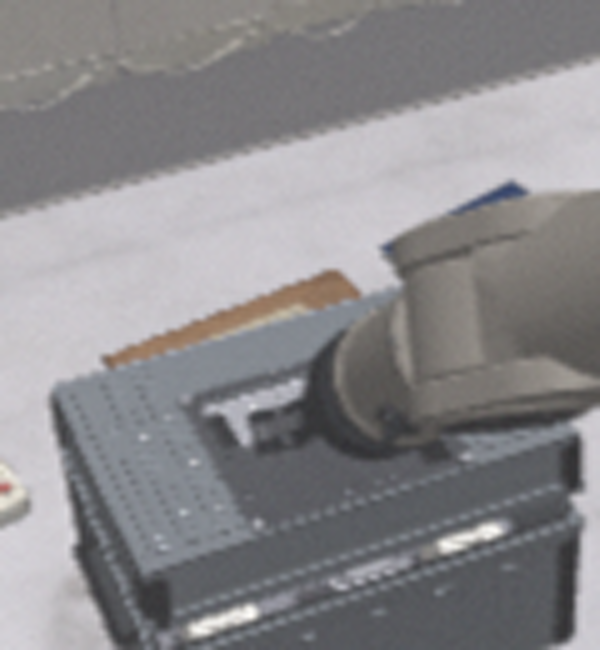

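The side view shows the finger lying over the paddle, which has sprung back flush, so the hook slipped again. Also, q7 is near its limit at -2.93. I'll retreat, turn the tool half a turn about its z axis, and go in deeper with more slope.

```bash
python3 - <<'E'
from h import *
st()
o=manip.get_obs();p=o["tool_pos"];R=o["eef_rot"]
P,R1=plan([(p+R@[0,0,-.07],R,1,2)])
Rt=tilt(22,-90.5)
# flip: 180 about tool z negative
w=[];Pn=np.array([.50,.115,.30])
Rs=Ro.from_matrix(R1.T@Rt).as_rotvec()
for k in range(1,23):
    f=k/22
    w.append((P+(Pn-P)*f, R1@Ro.from_rotvec(Rs*f).as_matrix()@Ro.from_rotvec([0,0,-np.pi*f]).as_matrix(),1,1))
plan(w,start=(P,R1),dec=2)
E
```

```text
t7.90 p [0.5696 0.1153 0.1883] F [-0.3 -0.   0.2] w0.0001 q [ 0.444  0.099 -0.873  2.19   1.108  0.388 -2.927]
[[-0.009, -0.739, 0.674], [-1.0, 0.007, -0.005], [-0.001, -0.674, -0.739]]
[0,0,-0.175,0,0,0,1, 0,0,-0.175,0,0,0,1, 0,0,0,0,0,0,1, 0,0,0,0,0,0,1, 0,0,0,0,0,0,1, 0,0,0,0,0,0,1, 0,0,0,0,0,0,1, 0,0,0,0,0,0,1]
end [0.5224 0.1157 0.24  ]
[0,0,-0.01,-0.02,0,-0.14,1, 0,-0.01,0,-0.01,0,-0.13,1, 0,0,-0.01,-0.02,0,-0.14,1, 0,0,-0.01,-0.01,-0.01,-0.14,1, 0,0,-0.01,-0.01,0,-0.13,1, 0,0,0,-0.02,-0.01,-0.14,1, 0,0,-0.01,-0.01,-0.01,-0.14,1, 0.01,-0.01,0,-0.02,0,-0.13,1]
[0,0,-0.01,-0.01,-0.01,-0.14,1, 0,0,-0.01,-0.01,-0.01,-0.13,1, 0,0,-0.01,-0.01,-0.01,-0.14,1, 0,-0.01,0,-0.01,-0.01,-0.14,1, 0,0,-0.01,-0.01,-0.01,-0.13,1, 0.01,0,-0.01,-0.01,-0.02,-0.14,1, 0,0,-0.01,-0.01,-0.01,-0.14,1, 0,0,0,-0.01,-0.02,-0.13,1]
[0,0,-0.01,0,-0.01,-0.14,1, 0,0,0,-0.01,-0.01,-0.14,1, 0,0,-0.01,0,-0.02,-0.13,1, 0.01,0,-0.01,0,-0.01,-0.14,1, 0,0,-0.01,0,-0.02,-0.14,1, 0,0,0,0,-0.02,-0.13,1, 0,0,-0.01,0,-0.01,-0.14,1, 0,0,-0.01,0,-0.02,-0.13,1]
[0,0,-0.01,0,-0.01,-0.14,1, 0,0,0,0,-0.02,-0.14,1, 0,0,-0.01,0.01,-0.01,-0.13,1, 0.01,0,-0.01,0,-0.02,-0.14,1, 0,0,-0.01,0.01,-0.01,-0.14,1, 0,0,0,0.01,-0.01,-0.13,1, 0,0,-0.01,0.01,-0.01,-0.14,1, 0,0,0,0.01,-0.02,-0.13,1]
[0,0,-0.01,0.01,-0.01,-0.14,1, 0,0,-0.01,0.01,-0.01,-0.14,1, 0,0,-0.01,0.01,-0.01,-0.13,1, 0,0.01,0,0.01,-0.01,-0.14,1, 0,0,-0.01,0.02,-0.01,-0.14,1, 0,0,-0.01,0.01,0,-0.13,1, 0,0,-0.01,0.02,-0.01,-0.14,1, 0,0,0,0.01,0,-0.14,1]
[0,0,-0.01,0.02,-0.01,-0.13,1, 0,0,-0.01,0.01,0,-0.14,1, 0,0,-0.01,0.02,0,-0.14,1, 0,0,0,0.01,0,-0.13,1, 0,0,0,0,0,0,1, 0,0,0,0,0,0,1, 0,0,0,0,0,0,1, 0,0,0,0,0,0,1]
end [0.5    0.1145 0.2996]
```

Emit:
{"method": "move_arm", "body": {
  "deltas": [0, 0, -0.175, 0, 0, 0, 1, 0, 0, -0.175, 0, 0, 0, 1, 0, 0, -0.03, 0, 0, -0.28, 1, 0, 0, -0.03, 0, 0, -0.28, 1, 0, 0, -0.03, 0, 0, -0.28, 1, 0, 0, -0.03, 0, 0, -0.28, 1, 0, 0, 0, 0, 0, -0.28, 1, 0, 0, 0, 0, 0, -0.28, 1]
}}

```text
t: 8.7
tool_pos: [0.5243, 0.1124, 0.2369]
eef_rot: [[0.566, -0.481, 0.669], [-0.639, -0.769, -0.012], [0.521, -0.421, -0.743]]
force: [0.2, 0.4, -0.9]
width: 0.0
```

```bash
python3 - <<'E'
from h import *
st()
E
```

```text
t8.70 p [0.5243 0.1124 0.2369] F [ 0.2  0.4 -0.9] w0.0000 q [ 0.303 -0.129 -0.678  2.203  0.515  0.403 -1.509]
[[0.566, -0.481, 0.669], [-0.639, -0.769, -0.012], [0.521, -0.421, -0.743]]
```

Emit:
{"method": "move_arm", "body": {
  "deltas": [0, 0, 0, 0, 0, -0.28, 1, 0, 0, 0, 0, 0, -0.28, 1, 0, 0, 0, 0, 0, -0.28, 1, 0, 0, 0, 0, 0, -0.28, 1, 0, 0, 0, 0, 0, -0.28, 1, 0, 0, 0, 0, 0, -0.28, 1, 0, 0, 0, 0, 0, -0.28, 1, 0, 0, 0, 0, 0, -0.28, 1]
}}

```text
t: 9.5
tool_pos: [0.5243, 0.1123, 0.2364]
eef_rot: [[0.663, 0.336, 0.669], [0.461, -0.887, -0.012], [0.589, 0.316, -0.743]]
force: [-0.9, -0.9, 0.2]
width: -0.0001
```

```bash
cat >> h.py <<'E'
def LP2(x,z,a,th,y=.115,g=1,n=1):
    q=LP(x,z,a,th,y,g,n); return (q[0],q[1]@np.diag([-1.,-1,1]),g,n)
E
python3 - <<'E'
from h import *
st()
plan([LP2(-.132,.10,28,.1),LP2(-.132,.020,28,.1)])
E
```

```text
t9.50 p [0.5243 0.1123 0.2364] F [-0.9 -0.9  0.2] w-0.0001 q [ 0.103 -0.118 -0.502  2.208  0.586  0.421 -0.404]
[[0.663, 0.336, 0.669], [0.461, -0.887, -0.012], [0.589, 0.316, -0.743]]
[0.013,0.005,0.012,0.066,-0.038,-0.228,1, 0.013,0.007,0.011,0.066,-0.038,-0.228,1, 0.012,0.009,0.011,0.066,-0.038,-0.228,1, 0.011,0.011,0.01,0.067,-0.038,-0.228,1, 0.01,0.012,0.01,0.067,-0.039,-0.228,1, 0.009,0.014,0.009,0.066,-0.039,-0.228,1, 0.007,0.015,0.008,0.067,-0.038,-0.228,1, 0.006,0.016,0.008,0.066,-0.039,-0.228,1]
[0.003,0.017,0.007,0.067,-0.038,-0.229,1, 0,-0.094,0.177,0,0,0,1, 0,-0.093,0.176,0,0,0,1, 0,0,0,0,0,0,1, 0,0,0,0,0,0,1, 0,0,0,0,0,0,1, 0,0,0,0,0,0,1, 0,0,0,0,0,0,1]
end [0.5497 0.115  0.1581]
```

Emit:
{"method": "move_arm", "body": {
  "deltas": [0.013, 0.005, 0.012, 0.066, -0.038, -0.228, 1, 0.013, 0.007, 0.011, 0.066, -0.038, -0.228, 1, 0.012, 0.009, 0.011, 0.066, -0.038, -0.228, 1, 0.011, 0.011, 0.01, 0.067, -0.038, -0.228, 1, 0.01, 0.012, 0.01, 0.067, -0.039, -0.228, 1, 0.009, 0.014, 0.009, 0.066, -0.039, -0.228, 1, 0.007, 0.015, 0.008, 0.067, -0.038, -0.228, 1, 0.006, 0.016, 0.008, 0.066, -0.039, -0.228, 1]
}}

```text
t: 10.3
tool_pos: [0.5533, 0.1134, 0.2376]
eef_rot: [[0.135, 0.898, 0.419], [0.987, -0.158, 0.019], [0.083, 0.411, -0.908]]
force: [-0.6, -0.6, 0.8]
width: -0.0
```

```bash
python3 - <<'E'
from h import *
st()
plan([LP2(-.134,.070,28,.1,n=3),LP2(-.134,.022,28,.1,n=3)])
E
```

```text
t10.30 p [0.5533 0.1134 0.2376] F [-0.6 -0.6  0.8] w-0.0000 q [-0.029  0.064 -0.285  1.884  0.182  0.785  1.005]
[[0.135, 0.898, 0.419], [0.987, -0.158, 0.019], [0.083, 0.411, -0.908]]
[-0.002,-0.022,0.044,0.026,-0.016,-0.095,1, 0,-0.021,0.045,0.026,-0.016,-0.096,1, 0.002,-0.02,0.045,0.027,-0.017,-0.095,1, 0,-0.038,0.071,0,0,0,1, 0,-0.037,0.07,0,0,0,1, 0,-0.038,0.071,0,0,0,1, 0,0,0,0,0,0,1, 0,0,0,0,0,0,1]
end [0.5478 0.1151 0.1602]
```

Emit:
{"method": "move_arm", "body": {
  "deltas": [-0.002, -0.022, 0.044, 0.026, -0.016, -0.095, 1, 0, -0.021, 0.045, 0.026, -0.016, -0.096, 1, 0.002, -0.02, 0.045, 0.027, -0.017, -0.095, 1, 0, -0.038, 0.071, 0, 0, 0, 1, 0, -0.037, 0.07, 0, 0, 0, 1, 0, -0.038, 0.071, 0, 0, 0, 1, 0, 0, 0, 0, 0, 0, 1, 0, 0, 0, 0, 0, 0, 1]
}}

```text
t: 11.1
tool_pos: [0.547, 0.1153, 0.1594]
eef_rot: [[0.012, 0.925, 0.379], [1.0, -0.012, -0.004], [0.001, 0.379, -0.925]]
force: [0.3, -0.3, 0.5]
width: 0.0001
```

```bash
python3 - <<'E'
from h import *
st()
plan([LP2(-.112,.018,28,.1,n=6)])
E
```

```text
t11.10 p [0.547  0.1153 0.1594] F [ 0.3 -0.3  0.5] w0.0001 q [-0.057  0.161 -0.29   1.971  0.285  0.667  1.03 ]
[[0.012, 0.925, 0.379], [1.0, -0.012, -0.004], [0.001, 0.379, -0.925]]
[0,0.016,0.011,0,0,-0.001,1, 0,0.016,0.011,0,0,-0.001,1, 0,0.015,0.011,0,0,-0.001,1, 0,0.016,0.011,0,0,-0.001,1, 0,0.015,0.011,0,0,-0.002,1, 0,0.016,0.012,0.001,0.001,-0.001,1, 0,0,0,0,0,0,1, 0,0,0,0,0,0,1]
end [0.5695 0.1151 0.1541]
```

Emit:
{"method": "move_arm", "body": {
  "deltas": [0, 0.016, 0.011, 0, 0, -0.001, 1, 0, 0.016, 0.011, 0, 0, -0.001, 1, 0, 0.015, 0.011, 0, 0, -0.001, 1, 0, 0.016, 0.011, 0, 0, -0.001, 1, 0, 0.015, 0.011, 0, 0, -0.002, 1, 0, 0.016, 0.012, 0.001, 0.001, -0.001, 1, 0, 0, 0, 0, 0, 0, 1, 0, 0, 0, 0, 0, 0, 1]
}}

```text
t: 11.9
tool_pos: [0.5689, 0.1148, 0.1536]
eef_rot: [[0.009, 0.926, 0.378], [1.0, -0.009, -0.004], [-0.0, 0.378, -0.926]]
force: [-0.7, 0.6, -0.2]
width: 0.0
```

```bash
python3 - <<'E'
from h import *
st()
s,_=cam("side"); crop(s,235,150,355,260,6,"s9")
o=manip.get_obs()["tool_pos"]; X,Z=o[0]-HX,o[2]-HZ; c,n=np.cos(.1),np.sin(.1); print("lid",X*c-Z*n,X*n+Z*c)
E
```

```text
t11.90 p [0.5689 0.1148 0.1536] F [-0.7  0.6 -0.2] w0.0000 q [-0.056  0.21  -0.282  1.928  0.297  0.663  1.037]
[[0.009, 0.926, 0.378], [1.0, -0.009, -0.004], [-0.0, 0.378, -0.926]]
lid -0.11249998761088699 0.017501676507185968
```

View pics/s9.png

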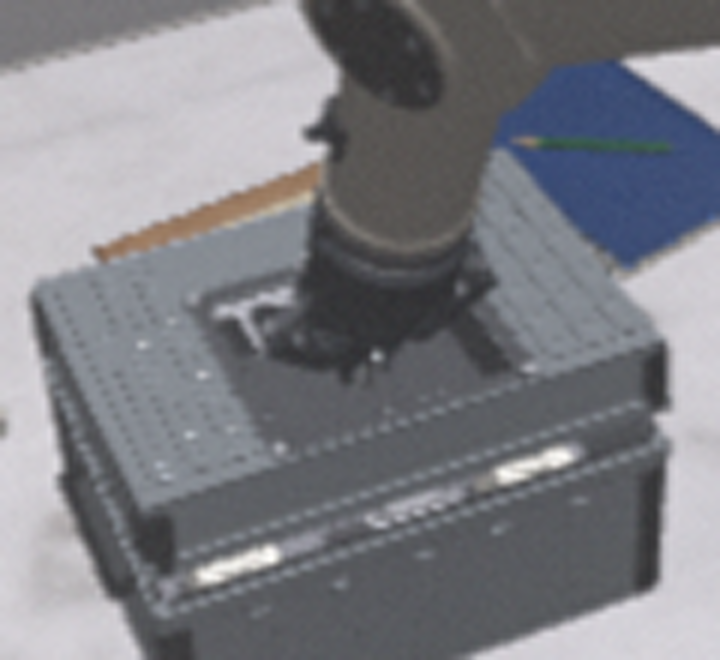

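```bash
python3 - <<'E'
from h import *
plan([LP2(-.105,.0175,28,.1,n=6)])
E
```

```text
[0,0.006,0.003,0,0,0,1, 0,0.005,0.003,0,0,0,1, 0,0.006,0.003,0,0,0,1, 0,0.005,0.003,0,0,0,1, 0,0.006,0.003,-0.001,0,0,1, 0.001,0.005,0.003,0,0.001,-0.001,1, 0,0,0,0,0,0,1, 0,0,0,0,0,0,1]
end [0.5763 0.115  0.1528]
```

Emit:
{"method": "move_arm", "body": {
  "deltas": [0, 0.006, 0.003, 0, 0, 0, 1, 0, 0.005, 0.003, 0, 0, 0, 1, 0, 0.006, 0.003, 0, 0, 0, 1, 0, 0.005, 0.003, 0, 0, 0, 1, 0, 0.006, 0.003, 0, 0, 0, 1, 0, 0.005, 0.003, 0, 0, 0, 1, 0, 0, 0, 0, 0, 0, 1, 0, 0, 0, 0, 0, 0, 1]
}}

```text
t: 12.75
tool_pos: [0.5718, 0.1146, 0.15]
eef_rot: [[0.009, 0.929, 0.369], [1.0, -0.008, -0.006], [-0.003, 0.369, -0.929]]
force: [-9.7, -0.4, 2.4]
width: 0.0001
```

```bash
python3 - <<'E'
from h import *
st()
o=manip.get_obs()["tool_pos"]; X,Z=o[0]-HX,o[2]-HZ; c,n=np.cos(.1),np.sin(.1); print("lid",X*c-Z*n,X*n+Z*c)
E
```

```text
t12.75 p [0.5718 0.1146 0.15  ] F [-9.7 -0.4  2.4] w0.0001 q [-0.056  0.224 -0.281  1.916  0.298  0.67   1.04 ]
[[0.009, 0.929, 0.369], [1.0, -0.008, -0.006], [-0.003, 0.369, -0.929]]
lid -0.109203588786175 0.014121421408429147
```

```bash
cat >> h.py <<'E'
def hook(phi,a,th,off=(0,0),l=.026,no=.007,y=.115):
    e=np.array([-np.cos(phi),np.sin(phi)]); n=np.array([np.sin(phi),np.cos(phi)])
    b=np.array([-.071,.05])+.045*e-.007*n
    A=np.radians(a); t=b-no*np.array([np.cos(A),np.sin(A)])-l*np.array([-np.sin(A),np.cos(A)])+off
    return LP2(t[0],t[1],a,th,y)
E
python3 - <<'E'
from h import *
print(LP2(-.105,.0175,28,.1)[0], hook(0,28,.1,(.004,0))[0])
P,R=plan([hook(.42*k/8,28+15*k/8,.1,(.004,.001+.004*k/8)) for k in range(1,9)],start=(LP2(-.105,.0175,28,.1)[0],LP2(-.105,.0175,28,.1)[1]))
E
```

```text
[np.float64(0.5762716474371268), 0.115, np.float64(0.1528950816402824)] [np.float64(0.5752279726493817), 0.115, np.float64(0.15225312982119016)]
[0,0.006,-0.016,-0.063,0,0,1, 0,0.011,-0.012,-0.062,0,0,1, 0,0.011,-0.011,-0.063,0,0,1, 0,0.013,-0.011,-0.062,0,0,1, 0,0.013,-0.01,-0.063,0,0,1, 0,0.015,-0.009,-0.062,0,0,1, 0,0.015,-0.009,-0.062,0,0,1, 0,0.015,-0.007,-0.063,0,0,1]
end [0.5855 0.1149 0.1777]
```

Emit:
{"method": "move_arm", "body": {
  "deltas": [0, 0.006, -0.016, -0.063, 0, 0, 1, 0, 0.011, -0.012, -0.062, 0, 0, 1, 0, 0.011, -0.011, -0.063, 0, 0, 1, 0, 0.013, -0.011, -0.062, 0, 0, 1, 0, 0.013, -0.01, -0.063, 0, 0, 1, 0, 0.015, -0.009, -0.062, 0, 0, 1, 0, 0.015, -0.009, -0.062, 0, 0, 1, 0, 0.015, -0.007, -0.063, 0, 0, 1]
}}

```text
t: 13.55
tool_pos: [0.5808, 0.1137, 0.1719]
eef_rot: [[0.01, 0.802, 0.597], [1.0, -0.006, -0.009], [-0.003, 0.597, -0.802]]
force: [-3.0, -0.2, -10.1]
width: 0.0001
```

```bash
python3 - <<'E'
from h import *
st()
s,_=cam("side"); crop(s,235,150,355,260,6,"s10")
E
```

```text
t13.55 p [0.5808 0.1137 0.1719] F [ -3.   -0.2 -10.1] w0.0001 q [-0.186  0.113 -0.182  2.117  0.684  0.387  0.63 ]
[[0.01, 0.802, 0.597], [1.0, -0.006, -0.009], [-0.003, 0.597, -0.802]]
```

View pics/s10.png

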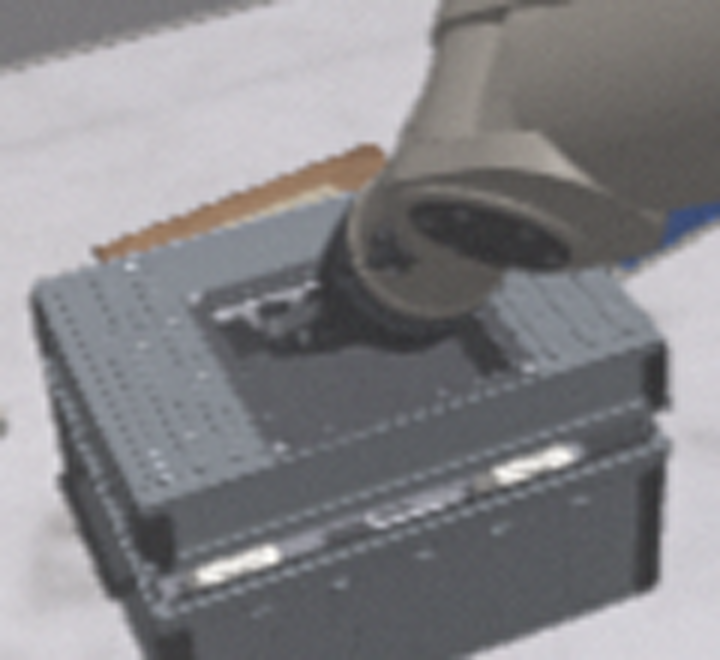

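```bash
python3 - <<'E'
from h import *
h0=hook(.42,43,.1,(.004,.005))
P,R=plan([hook(.42,43,.1+.3*k/16,(.004,.005+.004*min(1,k/6))) for k in range(1,17)],start=h0[:2])
E
```

```text
[0,0.012,-0.006,0.036,0,0,1, 0,0.011,-0.007,0.036,0,0,1, 0,0.012,-0.006,0.035,0,0,1, 0,0.012,-0.006,0.036,0,0,1, 0,0.011,-0.006,0.036,0,0,1, 0,0.012,-0.006,0.036,0,0,1, 0,0.01,-0.004,0.036,0,0,1, 0,0.009,-0.003,0.035,0,0,1]
[0,0.01,-0.004,0.036,0,0,1, 0.001,0.01,-0.004,0.036,0,0,1, 0,0.009,-0.003,0.036,0,0,1, 0,0.01,-0.004,0.036,0,0,1, 0,0.009,-0.004,0.036,0,0,1, 0,0.01,-0.003,0.035,0,0,1, 0,0.009,-0.004,0.036,0,0,1, 0,0.01,-0.003,0.036,0,0,1]
end [0.6069 0.115  0.2067]
```

Emit:
{"method": "move_arm", "body": {
  "deltas": [0, 0.012, -0.006, 0.036, 0, 0, 1, 0, 0.011, -0.007, 0.036, 0, 0, 1, 0, 0.012, -0.006, 0.035, 0, 0, 1, 0, 0.012, -0.006, 0.036, 0, 0, 1, 0, 0.011, -0.006, 0.036, 0, 0, 1, 0, 0.012, -0.006, 0.036, 0, 0, 1, 0, 0.01, -0.004, 0.036, 0, 0, 1, 0, 0.009, -0.003, 0.035, 0, 0, 1]
}}

```text
t: 14.4
tool_pos: [0.5895, 0.1134, 0.1885]
eef_rot: [[0.01, 0.885, 0.465], [1.0, -0.007, -0.008], [-0.004, 0.465, -0.885]]
force: [-8.1, -0.2, -6.3]
width: 0.0003
```

```bash
python3 - <<'E'
from h import *
st()
s,_=cam("side"); crop(s,235,150,355,260,6,"s11")
E
```

```text
t14.40 p [0.5895 0.1134 0.1885] F [-8.1 -0.2 -6.3] w0.0003 q [-0.082  0.163 -0.254  1.926  0.341  0.624  1.004]
[[0.01, 0.885, 0.465], [1.0, -0.007, -0.008], [-0.004, 0.465, -0.885]]
```

View pics/s11.png

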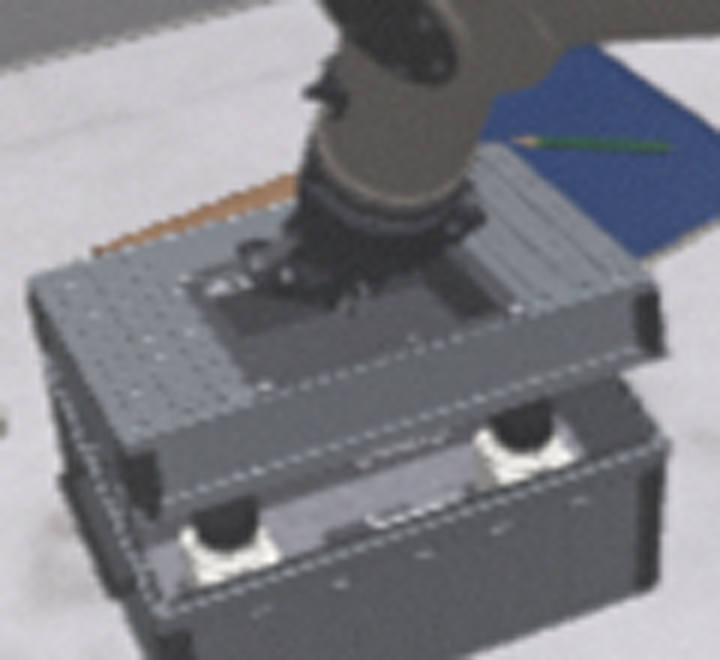

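The lid now stands well raised, at about 0.27 rad, and the stored bottles show left and right of an empty middle pocket. I'll continue the lift.

Emit:
{"method": "move_arm", "body": {
  "deltas": [0, 0.01, -0.004, 0.036, 0, 0, 1, 0.001, 0.01, -0.004, 0.036, 0, 0, 1, 0, 0.009, -0.003, 0.036, 0, 0, 1, 0, 0.01, -0.004, 0.036, 0, 0, 1, 0, 0.009, -0.004, 0.036, 0, 0, 1, 0, 0.01, -0.003, 0.035, 0, 0, 1, 0, 0.009, -0.004, 0.036, 0, 0, 1, 0, 0.01, -0.003, 0.036, 0, 0, 1]
}}

```text
t: 15.25
tool_pos: [0.6008, 0.1134, 0.2021]
eef_rot: [[0.01, 0.945, 0.327], [1.0, -0.008, -0.007], [-0.004, 0.327, -0.945]]
force: [-11.8, -1.4, -0.6]
width: -0.0001
```

```bash
python3 - <<'E'
from h import *
st()
s,_=cam("side"); crop(s,235,130,355,260,5,"s12")
c=np.array([.5792,.1160]);
def lidpt(x,y,z,th):
    q=np.array([x*np.cos(th)+z*np.sin(th),y,-x*np.sin(th)+z*np.cos(th)]); yaw=-.009
    w=np.array([.1+q[0],q[1]]); return [c[0]+np.cos(yaw)*w[0]-np.sin(yaw)*w[1],c[1]+np.sin(yaw)*w[0]+np.cos(yaw)*w[1],.125+q[2]]
for th in (.25,.3,.35,.4,.45):
    P=proj(s,[lidpt(-.2,-.14,.05,th),lidpt(-.2,.14,.05,th),lidpt(-.2,-.14,0,th),lidpt(-.2,.14,0,th)])
    print(th,((P+.5-[235,130])*5).round(0).tolist())
E
```

```text
t15.25 p [0.6008 0.1134 0.2021] F [-11.8  -1.4  -0.6] w-0.0001 q [-0.044  0.249 -0.274  1.729  0.223  0.866  1.144]
[[0.01, 0.945, 0.327], [1.0, -0.008, -0.007], [-0.004, 0.327, -0.945]]
0.25 [[550.0, 335.0], [106.0, 476.0], [556.0, 405.0], [123.0, 548.0]]
0.3 [[547.0, 319.0], [102.0, 459.0], [555.0, 391.0], [120.0, 534.0]]
0.35 [[543.0, 302.0], [97.0, 441.0], [553.0, 377.0], [116.0, 519.0]]
0.4 [[539.0, 286.0], [91.0, 424.0], [551.0, 362.0], [112.0, 503.0]]
0.45 [[535.0, 269.0], [86.0, 406.0], [549.0, 347.0], [108.0, 487.0]]
```

View pics/s12.png

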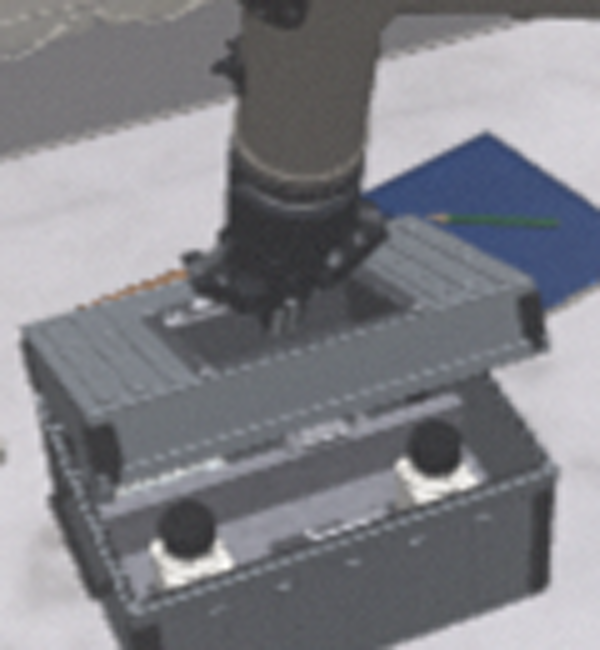

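```bash
cat >> h.py <<'E'
def push(th,a,l=.022,xc=None,over=.006,y=.071,ho=.009):
    A=np.radians(a); n=np.array([np.cos(A),np.sin(A)]); bk=np.array([-np.sin(A),np.cos(A)])
    if xc is None: c=np.array([-.2*np.cos(th),.2*np.sin(th)])-l*bk
    else: c=np.array([xc*np.cos(th)+.007*np.sin(th),-xc*np.sin(th)+.007*np.cos(th)])
    t=c-ho*n+over*np.array([np.sin(th),np.cos(th)])
    return ([HX+t[0],y,HZ+t[1]],tilt(a,-90.5)@np.diag([-1.,-1,1]),1,1)
E
python3 - <<'E'
from h import *
st()
o=manip.get_obs();p=o["tool_pos"];R=o["eef_rot"]
p1=p+np.array([-.022,0,-.004]); p2=p1+R@[0,0,-.11]
T=tilt(40,-90.5)@np.diag([-1.,-1,1])
w0=push(.4,40,over=-.012)
print(w0[0])
P,R=plan([(p1,R,1,2),(p2,R,1,3)])
P,R=plan([([.42,.08,.30],T,1,1),([.41,.071,.20],T,1,1),(w0[0],T,1,1)],start=(p2,R))
E
```

```text
t15.30 p [0.6021 0.1134 0.203 ] F [-10.6  -1.7   0.5] w-0.0000 q [-0.044  0.249 -0.273  1.726  0.223  0.866  1.144]
[[0.01, 0.944, 0.329], [1.0, -0.009, -0.006], [-0.003, 0.329, -0.944]]
[np.float64(0.49736170851675227), 0.071, np.float64(0.16919287029789912)]
[-0.001,-0.055,-0.009,0,0,0,1, 0,-0.055,-0.008,0,0,0,1, 0,0,-0.183,0,0,0,1, 0,0,-0.184,0,0,0,1, 0,0,-0.183,0,0,0,1, 0,0,0,0,0,0,1, 0,0,0,0,0,0,1, 0,0,0,0,0,0,1]
end [0.5441 0.1141 0.3028]
[-0.059,-0.196,-0.063,-0.231,0.002,0,1, -0.059,-0.187,-0.086,-0.231,0.002,0,1, -0.058,-0.175,-0.109,-0.231,0.002,0.001,1, -0.015,-0.12,0.117,0,0,0,1, -0.015,-0.12,0.117,0,0,0,1, -0.016,-0.12,0.117,0,0,0,1, 0.002,0.118,0.199,0,0,0,1, 0.002,0.118,0.2,0,0,0,1]
end [0.4974 0.071  0.1692]
```

Emit:
{"method": "move_arm", "body": {
  "deltas": [0, -0.07, -0.01, 0, 0, 0, 1, 0, -0.065, -0.01, 0, 0, 0, 1, 0, 0, -0.18, 0, 0, 0, 1, 0, 0, -0.18, 0, 0, 0, 1, 0, 0, -0.18, 0, 0, 0, 1, 0, 0, 0, 0, 0, 0, 1, 0, 0, 0, 0, 0, 0, 1, 0, 0, 0, 0, 0, 0, 1]
}}

```text
t: 16.1
tool_pos: [0.5434, 0.115, 0.302]
eef_rot: [[0.009, 0.939, 0.342], [1.0, -0.009, -0.004], [-0.0, 0.342, -0.94]]
force: [-0.6, 0.4, 0.2]
width: -0.0001
```

```bash
python3 - <<'E'
from h import *
st()
s,_=cam("side"); crop(s,215,110,355,260,4,"s13")
T=tilt(40,-90.5)@np.diag([-1.,-1,1])
P,R=plan([([.42,.08,.30],T,1,1),([.41,.071,.20],T,1,1)])
P,R=plan([push(.4,40,over=-.012)],start=(P,R))
E
```

```text
t16.10 p [0.5434 0.115  0.302 ] F [-0.6  0.4  0.2] w-0.0001 q [-0.031  0.06  -0.295  1.699  0.149  1.057  1.188]
[[0.009, 0.939, 0.342], [1.0, -0.009, -0.004], [-0.0, 0.342, -0.94]]
[-0.06,-0.193,-0.068,-0.223,0.001,0,1, -0.06,-0.184,-0.09,-0.223,0,0,1, -0.06,-0.172,-0.11,-0.222,0.001,-0.001,1, -0.015,-0.12,0.117,0,0,0,1, -0.015,-0.12,0.117,0,0,0,1, -0.016,-0.12,0.117,0,0,0,1, 0,0,0,0,0,0,1, 0,0,0,0,0,0,1]
end [0.41   0.0709 0.2   ]
[0.002,0.118,0.199,0,0,0,1, 0.002,0.118,0.2,0,0,0,1, 0,0,0,0,0,0,1, 0,0,0,0,0,0,1, 0,0,0,0,0,0,1, 0,0,0,0,0,0,1, 0,0,0,0,0,0,1, 0,0,0,0,0,0,1]
end [0.4974 0.071  0.1692]
```

View pics/s13.png

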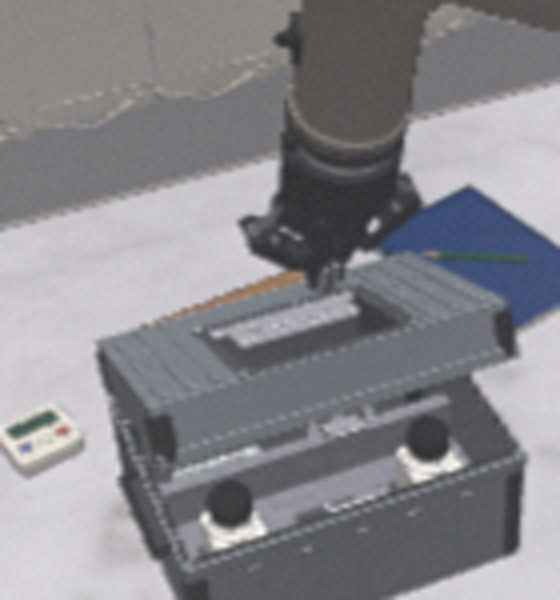

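The lid holds at about 0.4 rad and the paddle is flush again. Next I'll bring the closed fingertips under the front edge, about 45 mm right of its middle.

Emit:
{"method": "move_arm", "body": {
  "deltas": [-0.06, -0.193, -0.068, -0.223, 0.001, 0, 1, -0.06, -0.184, -0.09, -0.223, 0, 0, 1, -0.06, -0.172, -0.11, -0.222, 0.001, -0.001, 1, -0.015, -0.12, 0.117, 0, 0, 0, 1, -0.015, -0.12, 0.117, 0, 0, 0, 1, -0.016, -0.12, 0.117, 0, 0, 0, 1, 0, 0, 0, 0, 0, 0, 1, 0, 0, 0, 0, 0, 0, 1]
}}

```text
t: 16.95
tool_pos: [0.4359, 0.0761, 0.1926]
eef_rot: [[0.023, 0.83, 0.557], [1.0, -0.014, -0.021], [-0.009, 0.557, -0.831]]
force: [0.5, -0.4, 0.5]
width: -0.0002
```

```bash
python3 - <<'E'
from h import *
st()
ths=np.linspace(.4,.85,10)[1:]
P,R=plan([push(.4,40,over=-.012)]*1+[push(.4,40,over=.004)]+[push(t,40) for t in np.linspace(.4,.68,6)[1:]])
E
```

```text
t16.95 p [0.4359 0.0761 0.1926] F [ 0.5 -0.4  0.5] w-0.0002 q [-0.158 -0.235 -0.211  2.341  0.368  0.512  0.899]
[[0.023, 0.83, 0.557], [1.0, -0.014, -0.021], [-0.009, 0.557, -0.831]]
[-0.009,0.095,0.134,-0.103,0.015,-0.005,1, -0.009,0.088,0.14,-0.102,0.016,-0.006,1, 0,0.071,-0.037,0,0,0,1, 0,0.06,-0.027,0,0,0,1, 0,0.053,-0.02,0,0,0,1, 0.001,0.053,-0.016,0,0,0,1, 0,0.054,-0.014,0,0,0,1, 0,0.055,-0.011,0,0,0,1]
end [0.5344 0.071  0.2328]
```

Emit:
{"method": "move_arm", "body": {
  "deltas": [-0.009, 0.095, 0.134, -0.103, 0.015, -0.005, 1, -0.009, 0.088, 0.14, -0.102, 0.016, -0.006, 1, 0, 0.071, -0.037, 0, 0, 0, 1, 0, 0.06, -0.027, 0, 0, 0, 1, 0, 0.053, -0.02, 0, 0, 0, 1, 0.001, 0.053, -0.016, 0, 0, 0, 1, 0, 0.054, -0.014, 0, 0, 0, 1, 0, 0.055, -0.011, 0, 0, 0, 1]
}}

```text
t: 17.75
tool_pos: [0.5285, 0.0684, 0.2341]
eef_rot: [[0.017, 0.774, 0.633], [1.0, -0.009, -0.015], [-0.006, 0.633, -0.774]]
force: [-5.6, -1.8, -2.2]
width: -0.0001
```

```bash
python3 - <<'E'
from h import *
st()
s,_=cam("side"); crop(s,215,110,355,260,4,"s14")
E
```

```text
t17.75 p [0.5285 0.0684 0.2341] F [-5.6 -1.8 -2.2] w-0.0001 q [-0.088 -0.121 -0.192  2.197  0.417  0.436  0.948]
[[0.017, 0.774, 0.633], [1.0, -0.009, -0.015], [-0.006, 0.633, -0.774]]
```

View pics/s14.png

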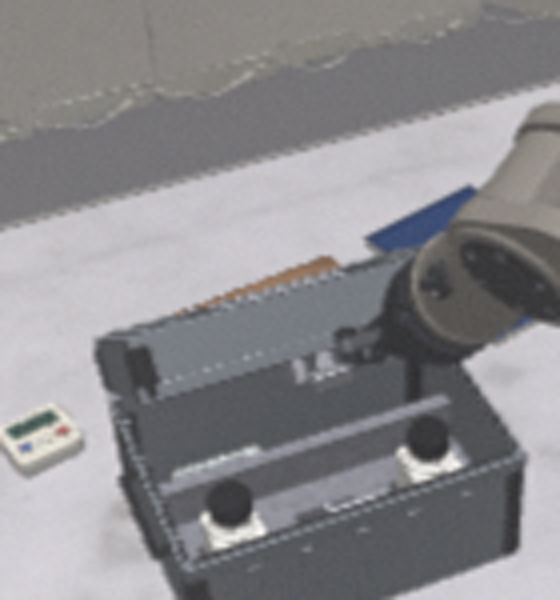

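The lid stands at about 0.7 and is being pushed from under its edge. I'll keep pushing.

```bash
python3 - <<'E'
from h import *
def a(t): return 40-6*max(0,t-.9)
T1=np.linspace(.68,.86,5)[1:]; T2=np.linspace(.86,1.82,17)[1:]
w=[push(t,40,y=.073) for t in T1]+[push(t,a(t),xc=-.176+.04*(t-.86)/.96,y=.073) for t in T2]
P,R=plan(w,start=push(.68,40)[:2])
E
```

```text
[0.01,0.045,-0.006,0,0,0,1, 0.001,0.044,-0.005,0,0,0,1, 0,0.045,-0.002,0,0,0,1, 0,0.045,0,0,0,0,1, 0.001,0.089,0.027,0.004,0,0,1, 0,0.05,0.02,0.012,0,0,1, 0.001,0.049,0.022,0.012,0,0,1, 0,0.046,0.025,0.012,0,0,1]
[0.001,0.044,0.027,0.012,0,0,1, 0,0.042,0.03,0.012,0,0,1, 0.001,0.04,0.031,0.012,0,0,1, 0,0.037,0.033,0.012,0,0,1, 0,0.034,0.035,0.012,0,0,1, 0.001,0.032,0.036,0.012,0,0,1, 0,0.03,0.037,0.012,0,0,1, 0.001,0.027,0.039,0.012,0,0,1]
[0,0.024,0.039,0.012,0,0,1, 0,0.021,0.04,0.012,0,0,1, 0.001,0.018,0.041,0.012,0,0,1, 0,0.016,0.041,0.012,0,0,1, 0,0,0,0,0,0,1, 0,0,0,0,0,0,1, 0,0,0,0,0,0,1, 0,0,0,0,0,0,1]
end [0.7177 0.073  0.2485]
```

Emit:
{"method": "move_arm", "body": {
  "deltas": [0.01, 0.045, -0.006, 0, 0, 0, 1, 0.001, 0.044, -0.005, 0, 0, 0, 1, 0, 0.045, -0.002, 0, 0, 0, 1, 0, 0.045, 0, 0, 0, 0, 1, 0.001, 0.089, 0.027, 0.004, 0, 0, 1, 0, 0.05, 0.02, 0.012, 0, 0, 1, 0.001, 0.049, 0.022, 0.012, 0, 0, 1, 0, 0.046, 0.025, 0.012, 0, 0, 1]
}}

```text
t: 18.6
tool_pos: [0.6046, 0.0718, 0.2767]
eef_rot: [[0.014, 0.784, 0.621], [1.0, -0.009, -0.012], [-0.004, 0.621, -0.784]]
force: [-5.7, 0.7, -0.4]
width: 0.0
```

```bash
python3 - <<'E'
from h import *
st()
s,_=cam("side"); crop(s,215,90,355,240,4,"s15")
E
```

```text
t18.60 p [0.6046 0.0718 0.2767] F [-5.7  0.7 -0.4] w0.0000 q [-0.098  0.003 -0.145  1.962  0.316  0.546  1.098]
[[0.014, 0.784, 0.621], [1.0, -0.009, -0.012], [-0.004, 0.621, -0.784]]
```

View pics/s15.png

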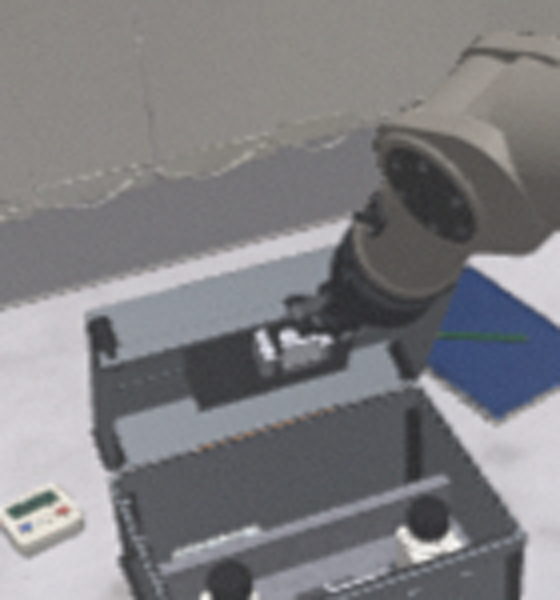

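The lid is at about 1.2, with the fingertip beside the bright latch bolt. I'll keep pushing to the stop.

Emit:
{"method": "move_arm", "body": {
  "deltas": [0.001, 0.044, 0.027, 0.012, 0, 0, 1, 0, 0.042, 0.03, 0.012, 0, 0, 1, 0.001, 0.04, 0.031, 0.012, 0, 0, 1, 0, 0.037, 0.033, 0.012, 0, 0, 1, 0, 0.034, 0.035, 0.012, 0, 0, 1, 0.001, 0.032, 0.036, 0.012, 0, 0, 1, 0, 0.03, 0.037, 0.012, 0, 0, 1, 0.001, 0.027, 0.039, 0.012, 0, 0, 1]
}}

```text
t: 19.45
tool_pos: [0.6849, 0.0713, 0.2714]
eef_rot: [[0.014, 0.809, 0.588], [1.0, -0.009, -0.011], [-0.003, 0.588, -0.809]]
force: [-3.5, -0.6, 4.8]
width: 0.0001
```

Emit:
{"method": "move_arm", "body": {
  "deltas": [0, 0.024, 0.039, 0.012, 0, 0, 1, 0, 0.021, 0.04, 0.012, 0, 0, 1, 0.001, 0.018, 0.041, 0.012, 0, 0, 1, 0, 0.016, 0.041, 0.012, 0, 0, 1, 0, 0, 0, 0, 0, 0, 1, 0, 0, 0, 0, 0, 0, 1, 0, 0, 0, 0, 0, 0, 1, 0, 0, 0, 0, 0, 0, 1]
}}

```text
t: 20.25
tool_pos: [0.7084, 0.0703, 0.259]
eef_rot: [[0.016, 0.828, 0.56], [1.0, -0.01, -0.015], [-0.007, 0.56, -0.828]]
force: [-57.8, -6.4, 43.0]
width: 0.0002
```

```bash
python3 - <<'E'
from h import *
st()
s,_=cam("side"); crop(s,215,90,355,240,4,"s16")
E
```

```text
t20.25 p [0.7084 0.0703 0.259 ] F [-57.8  -6.4  43. ] w0.0002 q [-0.075  0.257 -0.132  1.673  0.26   0.645  1.201]
[[0.016, 0.828, 0.56], [1.0, -0.01, -0.015], [-0.007, 0.56, -0.828]]
```

View pics/s16.png

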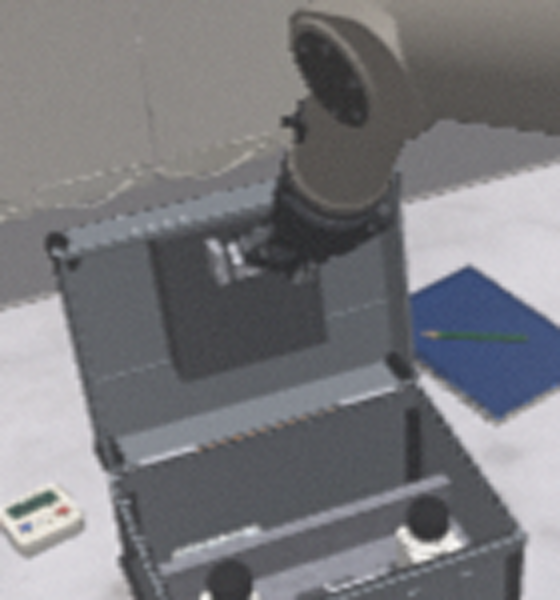

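The side view shows the lid leaning just past upright against its stop, with the force rising to 58 N. I'll back off and move toward the bottle.

```bash
python3 - <<'E'
from h import *
o=manip.get_obs();p=o["tool_pos"];R=o["eef_rot"]
T=tilt(35,-27.9)
zt=T[:,2]; G=np.array([.517,-.2497,.010])
H=G-.13*zt; print(H,zt)
P,R=plan([(p+np.array([-.09,0,.02]),R,1,3),([.54,.03,.34],R,1,1),([.50,-.15,.33],tilt(10,0),-.5,1),(H,T,-.5,1)],dec=2,wmax=.26)
E
```

```text
[ 0.48210884 -0.31559793  0.11648977] [ 0.26839352  0.50690714 -0.81915204]
[0,-0.11,-0.11,0,0,0,1, 0,-0.1,-0.11,0,0,0,1, -0.01,-0.11,-0.11,0,0,0,1, -0.07,-0.05,-0.16,0,0,0,1, -0.07,-0.05,-0.16,0,0,0,1, -0.07,-0.05,-0.15,0,0,0,1, -0.07,-0.01,0,0.09,-0.05,0.23,-0.5, -0.07,-0.01,0,0.09,-0.05,0.23,-0.5]
[-0.07,0,0,0.09,-0.05,0.23,-0.5, -0.07,0.01,0,0.09,-0.05,0.23,-0.5, -0.07,0.02,0,0.09,-0.05,0.23,-0.5, -0.07,0.03,0,0.09,-0.05,0.23,-0.5, -0.06,0.04,0,0.09,-0.05,0.23,-0.5, -0.06,0.04,0,0.09,-0.05,0.23,-0.5, -0.05,0.05,0,0.09,-0.05,0.22,-0.5, -0.04,0.05,0,0.09,-0.04,0.23,-0.5]
[-0.04,0.06,0,0.09,-0.05,0.22,-0.5, -0.03,0.06,0,0.09,-0.04,0.23,-0.5, -0.02,0.07,0,0.09,-0.05,0.22,-0.5, -0.02,0.17,0.15,0.14,0.06,0.14,-0.5, -0.01,0.18,0.14,0.14,0.06,0.15,-0.5, 0.01,0.19,0.12,0.13,0.06,0.14,-0.5, 0.01,0.19,0.11,0.14,0.06,0.15,-0.5, 0.03,0.2,0.1,0.13,0.06,0.14,-0.5]
[0.04,0.2,0.09,0.14,0.06,0.15,-0.5, 0,0,0,0,0,0,-0.5, 0,0,0,0,0,0,-0.5, 0,0,0,0,0,0,-0.5, 0,0,0,0,0,0,-0.5, 0,0,0,0,0,0,-0.5, 0,0,0,0,0,0,-0.5, 0,0,0,0,0,0,-0.5]
end [ 0.4831 -0.3151  0.1168]
```

Emit:
{"method": "move_arm", "body": {
  "deltas": [0, -0.11, -0.11, 0, 0, 0, 1, 0, -0.1, -0.11, 0, 0, 0, 1, -0.01, -0.11, -0.11, 0, 0, 0, 1, -0.07, -0.05, -0.16, 0, 0, 0, 1, -0.07, -0.05, -0.16, 0, 0, 0, 1, -0.07, -0.05, -0.15, 0, 0, 0, 1, -0.07, -0.01, 0, 0.09, -0.05, 0.23, -0.5, -0.07, -0.01, 0, 0.09, -0.05, 0.23, -0.5]
}}

```text
t: 21.1
tool_pos: [0.5408, 0.0016, 0.3306]
eef_rot: [[0.247, 0.842, 0.479], [0.966, -0.255, -0.051], [0.079, 0.475, -0.876]]
force: [0.5, 0.1, -0.8]
width: 0.0284
```

Emit:
{"method": "move_arm", "body": {
  "deltas": [-0.07, 0, 0, 0.09, -0.05, 0.23, -0.5, -0.07, 0.01, 0, 0.09, -0.05, 0.23, -0.5, -0.07, 0.02, 0, 0.09, -0.05, 0.23, -0.5, -0.07, 0.03, 0, 0.09, -0.05, 0.23, -0.5, -0.06, 0.04, 0, 0.09, -0.05, 0.23, -0.5, -0.06, 0.04, 0, 0.09, -0.05, 0.23, -0.5, -0.05, 0.05, 0, 0.09, -0.05, 0.22, -0.5, -0.04, 0.05, 0, 0.09, -0.04, 0.23, -0.5]
}}

```text
t: 21.9
tool_pos: [0.5162, -0.1095, 0.3248]
eef_rot: [[0.936, 0.337, 0.099], [0.333, -0.941, 0.049], [0.11, -0.013, -0.994]]
force: [0.7, -0.8, -0.2]
width: 0.0641
```

```bash
python3 - <<'E'
from h import *
st()
t,_=cam("top");s,_=cam("side"); crop(s,215,90,435,255,3,"s17");crop(t,200,100,460,260,3,"t17")
T=tilt(35,-27.9)
zt=T[:,2]; G=np.array([.517,-.2497,.010]); H=G-.13*zt
plan([([.50,-.20,.28],tilt(15,-20),-.5,1),(H,T,-.5,1)],dec=2,wmax=.26)
E
```

```text
t21.90 p [ 0.5162 -0.1095  0.3248] F [ 0.7 -0.8 -0.2] w0.0641 q [ 0.179  0.167  0.055  1.473 -0.081  1.417  0.585]
[[0.936, 0.337, 0.099], [0.333, -0.941, 0.049], [0.11, -0.013, -0.994]]
[-0.04,0.06,0.03,0.06,0,0.22,-0.5, -0.03,0.07,0.03,0.07,0,0.22,-0.5, -0.02,0.07,0.03,0.06,0,0.22,-0.5, -0.02,0.08,0.02,0.07,-0.01,0.22,-0.5, -0.01,0.08,0.02,0.06,0,0.23,-0.5, 0.01,0.08,0.02,0.07,-0.01,0.22,-0.5, 0.02,0.15,0.13,0.13,0.02,0.05,-0.5, 0.03,0.16,0.12,0.13,0.02,0.05,-0.5]
[0.03,0.17,0.11,0.13,0.02,0.05,-0.5, 0.03,0.18,0.09,0.14,0.03,0.05,-0.5, 0.03,0.18,0.08,0.13,0.02,0.04,-0.5, 0,0,0,0,0,0,-0.5, 0,0,0,0,0,0,-0.5, 0,0,0,0,0,0,-0.5, 0,0,0,0,0,0,-0.5, 0,0,0,0,0,0,-0.5]
end [ 0.4819 -0.3157  0.1167]
```

View pics/s17.png

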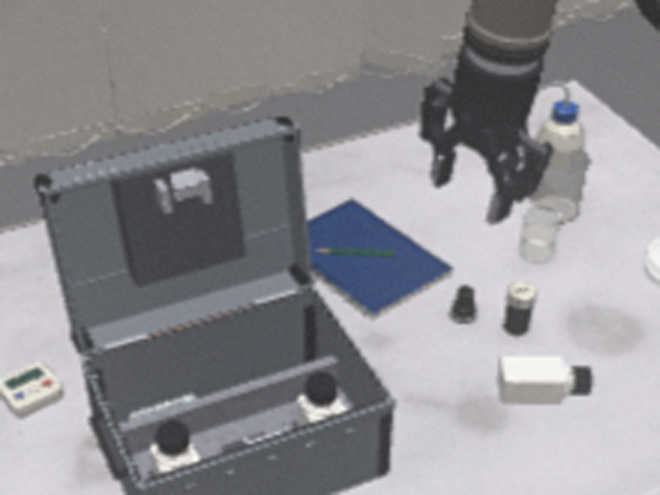

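View pics/t17.png

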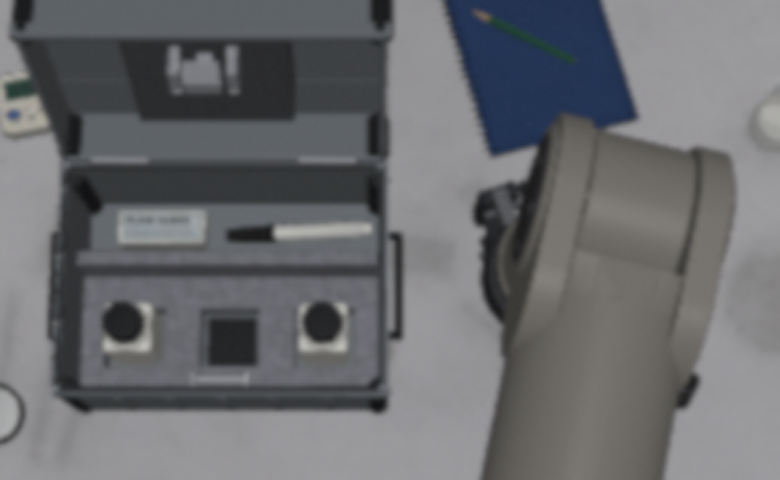

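The lid is fully back, and the middle pocket is empty at about (277,213) in the top view. The stored bottles and bystanders are unmoved. I'll continue to the bottle.

Emit:
{"method": "move_arm", "body": {
  "deltas": [-0.04, 0.06, 0.03, 0.06, 0, 0.22, -0.5, -0.03, 0.07, 0.03, 0.07, 0, 0.22, -0.5, -0.02, 0.07, 0.03, 0.06, 0, 0.22, -0.5, -0.02, 0.08, 0.02, 0.07, -0.01, 0.22, -0.5, -0.01, 0.08, 0.02, 0.06, 0, 0.23, -0.5, 0.01, 0.08, 0.02, 0.07, -0.01, 0.22, -0.5, 0.02, 0.15, 0.13, 0.13, 0.02, 0.05, -0.5, 0.03, 0.16, 0.12, 0.13, 0.02, 0.05, -0.5]
}}

```text
t: 22.8
tool_pos: [0.4961, -0.24, 0.2154]
eef_rot: [[0.924, -0.349, 0.157], [-0.382, -0.851, 0.359], [0.008, -0.392, -0.92]]
force: [0.4, -0.1, -0.1]
width: 0.0639
```

Emit:
{"method": "move_arm", "body": {
  "deltas": [0.03, 0.17, 0.11, 0.13, 0.02, 0.05, -0.5, 0.03, 0.18, 0.09, 0.14, 0.03, 0.05, -0.5, 0.03, 0.18, 0.08, 0.13, 0.02, 0.04, -0.5, 0, 0, 0, 0, 0, 0, -0.5, 0, 0, 0, 0, 0, 0, -0.5, 0, 0, 0, 0, 0, 0, -0.5, 0, 0, 0, 0, 0, 0, -0.5, 0, 0, 0, 0, 0, 0, -0.5]
}}

```text
t: 23.6
tool_pos: [0.4832, -0.3095, 0.1184]
eef_rot: [[0.889, -0.374, 0.264], [-0.458, -0.729, 0.509], [0.002, -0.573, -0.819]]
force: [-0.6, -0.9, 0.2]
width: 0.0641
```

```bash
python3 - <<'E'
from h import *
st()
t,_=cam("top");s,_=cam("side"); crop(s,330,130,450,250,5,"s18")
st()
# lid check + pocket
c=np.array([.5792,.1160])
def lidpt(x,y,z,th):
    q=np.array([x*np.cos(th)+z*np.sin(th),y,-x*np.sin(th)+z*np.cos(th)]); yaw=-.009
    w=np.array([.1+q[0],q[1]]); return [c[0]+np.cos(yaw)*w[0]-np.sin(yaw)*w[1],c[1]+np.sin(yaw)*w[0]+np.cos(yaw)*w[1],.125+q[2]]
for th in (1.65,1.7,1.75):
    P=proj(s,[lidpt(-.2,-.14,.05,th),lidpt(-.2,.14,.05,th),lidpt(-.2,-.14,0,th),lidpt(-.2,.14,0,th)])
    print(th,((P+.5-[215,90])*3).round(0).tolist())
# pocket pad in t17
for uv in [(232,341)]: print("pocket",ray(t,(uv[0]/3-.5+200,uv[1]/3-.5+100),.011))
for uv in [(123,322),(322,321)]: print("caps",ray(t,(uv[0]/3-.5+200,uv[1]/3-.5+100),.119))
T=tilt(35,-27.9);zt=T[:,2]; G=np.array([.517,-.2497,.010])
plan([(G-.03*zt,T,-.5,2),(G,T,-.5,3)])
E
```

```text
t23.60 p [ 0.4832 -0.3095  0.1184] F [-0.6 -0.9  0.2] w0.0641 q [ 0.738  0.619  0.215  1.516 -0.679  1.383  0.714]
[[0.889, -0.374, 0.264], [-0.458, -0.729, 0.509], [0.002, -0.573, -0.819]]
t23.70 p [ 0.4825 -0.3099  0.1177] F [-0.3 -0.1 -0.5] w0.0642 q [ 0.739  0.62   0.216  1.516 -0.679  1.383  0.714]
[[0.888, -0.376, 0.263], [-0.459, -0.728, 0.509], [-0.0, -0.573, -0.819]]
1.65 [[290.0, 117.0], [38.0, 180.0], [309.0, 137.0], [50.0, 203.0]]
1.7 [[287.0, 116.0], [36.0, 177.0], [305.0, 133.0], [48.0, 198.0]]
1.75 [[283.0, 115.0], [35.0, 176.0], [301.0, 130.0], [45.0, 194.0]]
pocket [0.54524787 0.11673253 0.011     ]
caps [0.54310233 0.20024021 0.119     ]
caps [0.5424296  0.03032357 0.119     ]
[0.005,0.008,0.163,0,0.004,0.005,-0.5, 0.004,0.008,0.163,0,0.004,0.005,-0.5, 0.004,0.009,0.164,0,0.003,0.006,-0.5, 0,0,0.05,0,0,0,-0.5, 0,0,0.05,0,0,0,-0.5, 0,0,0.05,0,0,0,-0.5, 0,0,0,0,0,0,-0.5, 0,0,0,0,0,0,-0.5]
end [ 0.5169 -0.2497  0.0099]
```

View pics/s18.png

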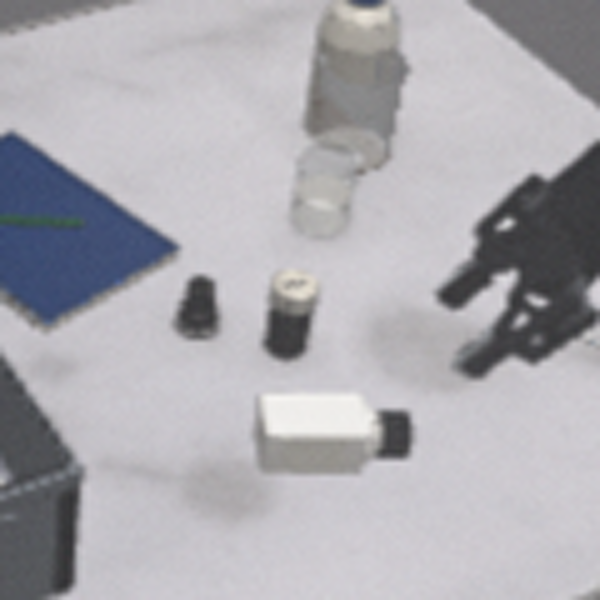

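Emit:
{"method": "move_arm", "body": {
  "deltas": [0.005, 0.008, 0.163, 0, 0.004, 0.005, -0.5, 0.004, 0.008, 0.163, 0, 0.004, 0.005, -0.5, 0.004, 0.009, 0.164, 0, 0.003, 0.006, -0.5, 0, 0, 0.05, 0, 0, 0, -0.5, 0, 0, 0.05, 0, 0, 0, -0.5, 0, 0, 0.05, 0, 0, 0, -0.5, 0, 0, 0, 0, 0, 0, -0.5, 0, 0, 0, 0, 0, 0, -0.5]
}}

```text
t: 24.5
tool_pos: [0.516, -0.2512, 0.009]
eef_rot: [[0.882, -0.387, 0.268], [-0.471, -0.723, 0.506], [-0.002, -0.573, -0.819]]
force: [-0.3, -0.2, -0.0]
width: 0.0642
```

```bash
python3 - <<'E'
from h import *
st()
t,_=cam("top");s,_=cam("side"); crop(s,350,150,450,235,7,"s19"); crop(t,370,180,450,260,7,"t19")
E
```

```text
t24.50 p [ 0.516  -0.2512  0.009 ] F [-0.3 -0.2 -0. ] w0.0642 q [ 0.668  0.721  0.16   1.653 -0.769  1.134  0.776]
[[0.882, -0.387, 0.268], [-0.471, -0.723, 0.506], [-0.002, -0.573, -0.819]]
```

View pics/s19.png

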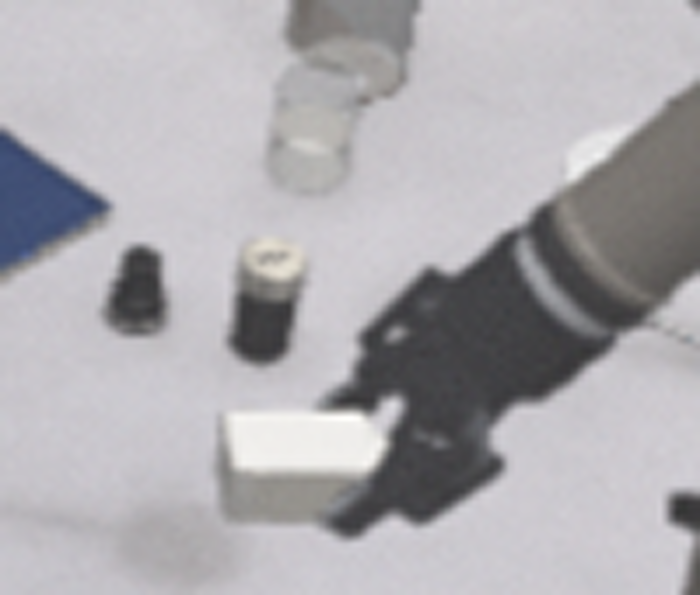

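The fingers straddle the body near the shoulder. I'll close them.

Emit:
{"method": "move_arm", "body": {
  "deltas": [0, 0, 0, 0, 0, 0, 1, 0, 0, 0, 0, 0, 0, 1, 0, 0, 0, 0, 0, 0, 1, 0, 0, 0, 0, 0, 0, 1, 0, 0, 0, 0, 0, 0, 1, 0, 0, 0, 0, 0, 0, 1, 0, 0, 0, 0, 0, 0, 1, 0, 0, 0, 0, 0, 0, 1]
}}

```text
t: 25.4
tool_pos: [0.5161, -0.2514, 0.0091]
eef_rot: [[0.882, -0.387, 0.269], [-0.471, -0.722, 0.506], [-0.002, -0.573, -0.819]]
force: [-1.4, -2.9, 5.3]
width: 0.0434
```

```bash
python3 - <<'E'
from h import *
st()
# target: rotate 90 about jaw so bottle axis -> up ; tool tilt -55
o=manip.get_obs();p=o["tool_pos"];R=o["eef_rot"]
g=p-.0187*R[:,2]; print("grasp",g)
x=R[:,0]; 
Rt=tilt(-55,-27.9)
w=Ro.from_matrix(R.T@Rt).as_rotvec(); print(w)
# upright: base below grasp; bottle axis in tool frame
b=np.array([np.cos(-2.0585),np.sin(-2.0585),0]); print("b tool",R.T@b)
base=np.array([.5401,-.2062,.022]); print("axial grasp",(g-base)@b,"base in tool",R.T@(base-p))
g1=np.array([.475,-.225,.17]); g1=np.array([.45,-.22,.17])
up=np.array([0,0,.07])
P1,_=plan([(p+up,R,1,3),(g1+.0187*Rt[:,2],Rt,1,1)])
E
```

```text
t25.40 p [ 0.5161 -0.2514  0.0091] F [-1.4 -2.9  5.3] w0.0434 q [ 0.668  0.721  0.16   1.653 -0.77   1.134  0.776]
[[0.882, -0.387, 0.269], [-0.471, -0.722, 0.506], [-0.002, -0.573, -0.819]]
grasp [ 0.51103522 -0.26081962  0.02445499]
[-1.57040654  0.00237915 -0.0034089 ]
b tool [ 0.00263809  0.81937071 -0.57325796]
axial grasp 0.06187129454613333 base in tool [-7.78724115e-05 -4.92884403e-02  1.87797849e-02]
[0,-0.067,-0.096,0,0,0,1, 0,-0.067,-0.095,0,0,0,1, -0.001,-0.067,-0.096,0,0,0,1, -0.03,-0.013,-0.032,-0.25,0,-0.001,1, -0.03,-0.008,-0.033,-0.25,0,0,1, -0.031,-0.004,-0.034,-0.25,0,0,1, -0.03,0,-0.034,-0.25,0.001,-0.001,1, -0.03,0.005,-0.034,-0.25,0,0,1]
[-0.031,0.009,-0.033,-0.25,0.001,-0.001,1, -0.03,0.014,-0.031,-0.25,0,0,1, -0.031,0.017,-0.03,-0.25,0.001,-0.001,1, -0.03,0.021,-0.027,-0.25,0,0,1, -0.031,0.025,-0.024,-0.25,0.001,-0.001,1, -0.03,0.027,-0.02,-0.25,0,0,1, -0.031,0.03,-0.017,-0.249,0.001,-0.001,1, 0,0,0,0,0,0,1]
end [ 0.4428 -0.2335  0.1592]
```

```bash
python3 - <<'E'
from h import *
o=manip.get_obs();p=o["tool_pos"];R=o["eef_rot"]
Rt=tilt(-55,-28.1)
g1=np.array([.45,-.28,.17])
P1,_=plan([(p+[-.01,0,.07],R,1,3),(g1+.0187*Rt[:,2],Rt,1,1)],dec=2)
E
```

```text
[-0.01,-0.06,-0.1,0,0,0,1, -0.02,-0.06,-0.1,0,0,0,1, -0.01,-0.06,-0.1,0,0,0,1, -0.02,0,-0.04,-0.25,0,0,1, -0.02,0.01,-0.04,-0.25,0,0,1, -0.01,0.02,-0.04,-0.25,0,0,1, -0.02,0.02,-0.04,-0.25,0,0,1, -0.01,0.02,-0.04,-0.25,0,0,1]
[-0.02,0.03,-0.03,-0.25,0,0,1, -0.01,0.03,-0.03,-0.25,0,0,1, -0.02,0.04,-0.02,-0.25,0,0,1, -0.01,0.04,-0.02,-0.25,0,0,1, -0.02,0.04,-0.01,-0.25,0,0,1, -0.01,0.05,-0.01,-0.25,0,0,1, -0.02,0.04,0,-0.25,0,0,1, 0,0,0,0,0,0,1]
end [ 0.4419 -0.2931  0.1587]
```

Emit:
{"method": "move_arm", "body": {
  "deltas": [-0.01, -0.06, -0.1, 0, 0, 0, 1, -0.02, -0.06, -0.1, 0, 0, 0, 1, -0.01, -0.06, -0.1, 0, 0, 0, 1, -0.02, 0, -0.04, -0.25, 0, 0, 1, -0.02, 0.01, -0.04, -0.25, 0, 0, 1, -0.01, 0.02, -0.04, -0.25, 0, 0, 1, -0.02, 0.02, -0.04, -0.25, 0, 0, 1, -0.01, 0.02, -0.04, -0.25, 0, 0, 1]
}}

```text
t: 26.2
tool_pos: [0.4791, -0.2665, 0.1118]
eef_rot: [[0.883, -0.469, -0.026], [-0.47, -0.882, -0.04], [-0.004, 0.048, -0.999]]
force: [-0.1, 0.6, -1.0]
width: 0.0431
```

Emit:
{"method": "move_arm", "body": {
  "deltas": [-0.02, 0.03, -0.03, -0.25, 0, 0, 1, -0.01, 0.03, -0.03, -0.25, 0, 0, 1, -0.02, 0.04, -0.02, -0.25, 0, 0, 1, -0.01, 0.04, -0.02, -0.25, 0, 0, 1, -0.02, 0.04, -0.01, -0.25, 0, 0, 1, -0.01, 0.05, -0.01, -0.25, 0, 0, 1, -0.02, 0.04, 0, -0.25, 0, 0, 1, 0, 0, 0, 0, 0, 0, 1]
}}

```text
t: 27.0
tool_pos: [0.4424, -0.2872, 0.1532]
eef_rot: [[0.886, -0.256, -0.386], [-0.463, -0.513, -0.723], [-0.012, 0.819, -0.573]]
force: [0.4, 1.5, -2.6]
width: 0.0436
```

```bash
python3 - <<'E'
from h import *
st()
t,_=cam("top");s,_=cam("side"); crop(s,330,110,450,240,5,"s20"); crop(t,360,150,460,270,5,"t20")
o=manip.get_obs();print("base est",o["tool_pos"]+o["eef_rot"]@[0,-.0493,.0188],"axis",o["eef_rot"]@[0,.819,-.5736])
E
```

```text
t27.00 p [ 0.4424 -0.2872  0.1532] F [ 0.4  1.5 -2.6] w0.0436 q [-0.417  0.682  0.622  1.706  0.54   1.274 -0.587]
[[0.886, -0.256, -0.386], [-0.463, -0.513, -0.723], [-0.012, 0.819, -0.573]]
base est [ 0.44761611 -0.27969301  0.10572492] axis [ 0.0043418  -0.00412447  0.99987104]
```

View pics/s20.png

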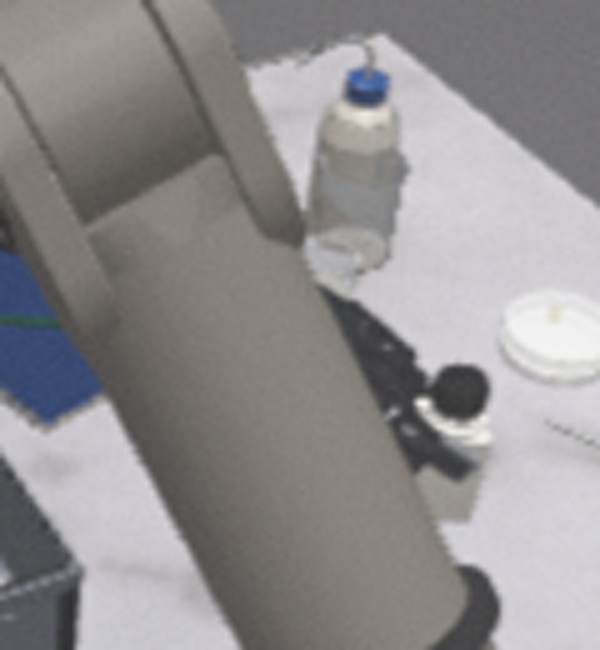

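View pics/t20.png

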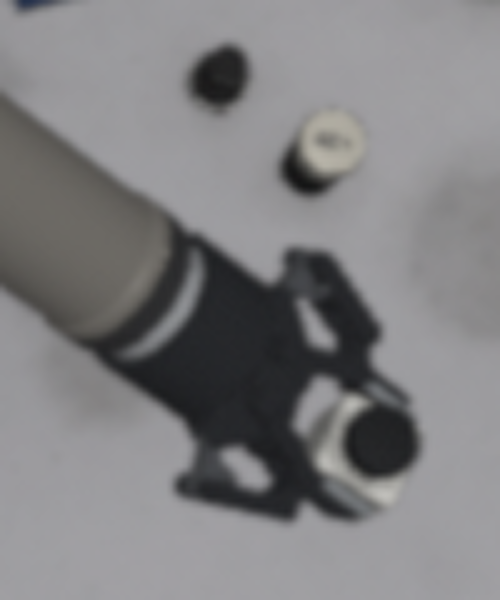

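The bottle is upright in the gripper, cap up, and clear of everything. I'll lower it to the bench.

```bash
python3 - <<'E'
from h import *
o=manip.get_obs();p=o["tool_pos"];R=o["eef_rot"]
Rt=tilt(-55,-28.1)
plan([(p+[0,0,-.097],Rt,1,5),(p+[0,0,-.1025],Rt,1,2)])
E
```

```text
[0.001,-0.079,0.056,-0.001,0,0.002,1, 0,-0.079,0.056,-0.001,0,0.003,1, 0,-0.08,0.056,0,0.001,0.002,1, 0,-0.08,0.055,-0.001,0,0.003,1, 0.001,-0.079,0.056,0,0.001,0.002,1, 0,-0.011,0.008,0,0,0,1, 0,-0.012,0.007,0,0,0,1, 0,0,0,0,0,0,1]
end [ 0.4419 -0.2912  0.0543]
```

Emit:
{"method": "move_arm", "body": {
  "deltas": [0.001, -0.079, 0.056, -0.001, 0, 0.002, 1, 0, -0.079, 0.056, -0.001, 0, 0.003, 1, 0, -0.08, 0.056, 0, 0.001, 0.002, 1, 0, -0.08, 0.055, -0.001, 0, 0.003, 1, 0.001, -0.079, 0.056, 0, 0.001, 0.002, 1, 0, -0.011, 0.008, 0, 0, 0, 1, 0, -0.012, 0.007, 0, 0, 0, 1, 0, 0, 0, 0, 0, 0, 1]
}}

```text
t: 27.9
tool_pos: [0.4424, -0.2931, 0.0566]
eef_rot: [[0.881, -0.275, -0.386], [-0.473, -0.504, -0.723], [0.004, 0.819, -0.574]]
force: [0.6, 1.2, -1.9]
width: 0.0435
```

```bash
python3 - <<'E'
from h import *
st()
o=manip.get_obs();print("base est",o["tool_pos"]+o["eef_rot"]@[0,-.0493,.0188],"axis",o["eef_rot"]@[0,.819,-.5736])
E
```

```text
t27.90 p [ 0.4424 -0.2931  0.0566] F [ 0.6  1.2 -1.9] w0.0435 q [-0.382  0.838  0.586  1.736  0.504  1.123 -0.7  ]
[[0.881, -0.275, -0.386], [-0.473, -0.504, -0.723], [0.004, 0.819, -0.574]]
base est [ 0.44872689 -0.28185491  0.00543954] axis [-0.00398716  0.00197175  0.99987908]
```

Emit:
{"method": "move_arm", "body": {
  "deltas": [0, -0.005, 0.004, 0, 0, 0, 1, 0, -0.005, 0.004, 0, 0, 0, 1, 0, -0.005, 0.003, 0, 0, 0, 1, 0, -0.004, 0.003, 0, 0, 0, 1, 0, -0.004, 0.003, 0, 0, 0, 1, 0, 0, 0, 0, 0, 0, 1, 0, 0, 0, 0, 0, 0, 1, 0, 0, 0, 0, 0, 0, 1]
}}

```text
t: 28.7
tool_pos: [0.4421, -0.2927, 0.0509]
eef_rot: [[0.881, -0.272, -0.386], [-0.473, -0.502, -0.724], [0.003, 0.821, -0.571]]
force: [0.1, 2.9, 5.4]
width: 0.0432
```

```bash
python3 - <<'E'
from h import *
st()
o=manip.get_obs();print("base est",o["tool_pos"]+o["eef_rot"]@[0,-.0493,.0188],"axis",o["eef_rot"]@[0,.819,-.5736])
t,_=cam("top");s,_=cam("side"); crop(s,330,110,450,260,4,"s21")
E
```

```text
t28.70 p [ 0.4421 -0.2927  0.0509] F [0.1 2.9 5.4] w0.0432 q [-0.382  0.849  0.583  1.736  0.503  1.117 -0.706]
[[0.881, -0.272, -0.386], [-0.473, -0.502, -0.724], [0.003, 0.821, -0.571]]
base est [ 4.48305597e-01 -2.81553088e-01 -3.23773790e-04] axis [-0.00140961  0.00374978  0.99988095]
```

View pics/s21.png

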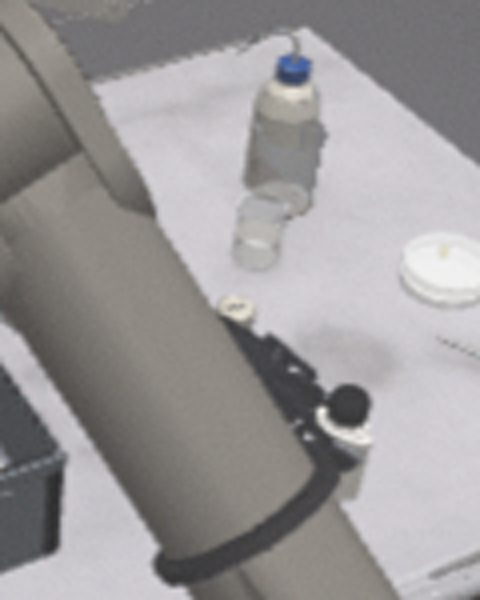

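The bottle rests on the bench, with the force reversing to +5 N. I'll release it.

Emit:
{"method": "move_arm", "body": {
  "deltas": [0, 0, 0, 0, 0, 0, 0, 0, 0, 0, 0, 0, 0, -0.25, 0, 0, 0, 0, 0, 0, -0.5, 0, 0, 0, 0, 0, 0, -0.5, 0, 0, 0, 0, 0, 0, -0.5, 0, 0, -0.05, 0, 0, 0, -0.5, 0, 0, -0.1, 0, 0, 0, -0.5, 0, 0, -0.15, 0, 0, 0, -0.5]
}}

```text
t: 29.6
tool_pos: [0.4639, -0.2493, 0.0847]
eef_rot: [[0.88, -0.272, -0.389], [-0.475, -0.502, -0.723], [0.001, 0.821, -0.571]]
force: [-0.2, 0.3, -0.4]
width: 0.064
```

```bash
python3 - <<'E'
from h import *
st()
s,_=cam("side"); t,_=cam("top"); crop(s,330,110,450,260,4,"s22"); crop(t,360,150,460,270,5,"t22")
o=manip.get_obs();p=o["tool_pos"];R=o["eef_rot"]
q=p-.08*R[:,2]
plan([(q,R,-.5,1),([.46,-.26,.26],tilt(0,-28.1),-.5,1)],dec=2)
E
```

```text
t29.60 p [ 0.4639 -0.2493  0.0847] F [-0.2  0.3 -0.4] w0.0640 q [-0.434  0.816  0.572  1.664  0.473  1.248 -0.686]
[[0.88, -0.272, -0.389], [-0.475, -0.502, -0.723], [0.001, 0.821, -0.571]]
[0,0,-0.2,0,0,0,-0.5, 0,0,-0.2,0,0,0,-0.5, 0,0.11,0,0.26,0,0,-0.5, 0,0.11,-0.02,0.26,0,0,-0.5, 0,0.1,-0.03,0.26,0,0,-0.5, 0,0.1,-0.05,0.26,0,0,-0.5, 0,0.09,-0.06,0.26,0,0,-0.5, 0,0.08,-0.08,0.26,-0.01,0,-0.5]
[-0.01,0.07,-0.08,0.26,0,0.01,-0.5, 0,0,0,0,0,0,-0.5, 0,0,0,0,0,0,-0.5, 0,0,0,0,0,0,-0.5, 0,0,0,0,0,0,-0.5, 0,0,0,0,0,0,-0.5, 0,0,0,0,0,0,-0.5, 0,0,0,0,0,0,-0.5]
end [ 0.4593 -0.2596  0.2598]
```

View pics/s22.png

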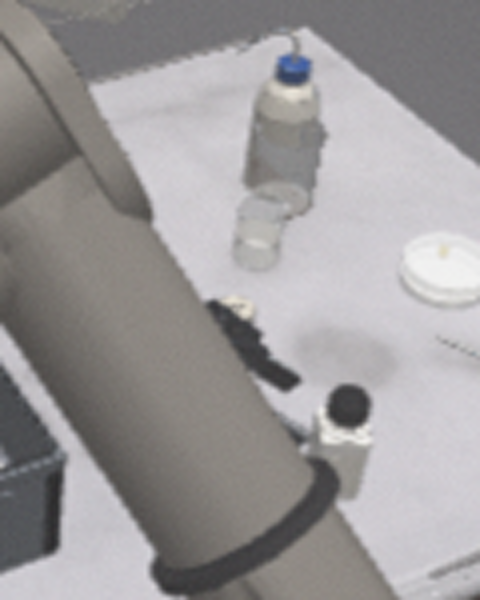

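View pics/t22.png

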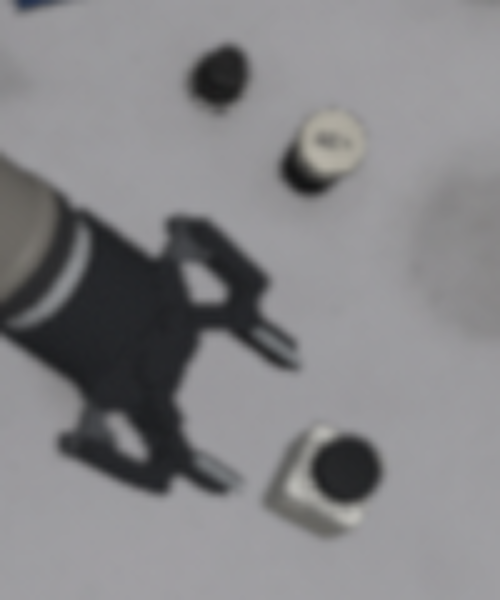

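The bottle stands upright and free, with its cap at (347,468) in the top crop. I'll measure the cap and regrasp it from straight above.

```bash
python3 - <<'E'
from h import *
s,_=cam("side"); t,_=cam("top")
print(ray(t,(347/5-.5+360,468/5-.5+150),.108), ray(s,(350/4-.5+330,402/4-.5+110),.105))
im=t["pixels"][230:260,415:445].astype(int).sum(2); ys,xs=np.where(im<150); print(xs.mean()+415,ys.mean()+230,len(xs))
print("cap",ray(t,(xs.mean()+415,ys.mean()+230),.104))
o=manip.get_obs();p=o["tool_pos"];R=o["eef_rot"]
q=p-.08*R[:,2]
plan([(q,R,-.5,1),([.449,-.282,.24],tilt(0,-28.1),-.4,1)],dec=2)
E
```

```text
[ 0.44701735 -0.27933039  0.108     ] [ 0.44476809 -0.27763984  0.105     ]
428.6203703703704 243.58333333333334 108
cap [ 0.4462538  -0.27941759  0.104     ]
[0,0,-0.2,0,0,0,-0.5, 0,0,-0.2,0,0,0,-0.5, 0,0.11,0.02,0.26,0,0,-0.4, 0,0.11,0,0.26,0,0,-0.4, 0,0.11,-0.01,0.26,0,0,-0.4, 0,0.1,-0.03,0.26,0,0,-0.4, 0,0.1,-0.04,0.26,0,0,-0.4, 0,0.09,-0.06,0.27,0,0,-0.4]
[0.01,0.08,-0.06,0.26,-0.01,0,-0.4, 0,0,0,0,0,0,-0.4, 0,0,0,0,0,0,-0.4, 0,0,0,0,0,0,-0.4, 0,0,0,0,0,0,-0.4, 0,0,0,0,0,0,-0.4, 0,0,0,0,0,0,-0.4, 0,0,0,0,0,0,-0.4]
end [ 0.4495 -0.2828  0.2391]
```

Emit:
{"method": "move_arm", "body": {
  "deltas": [0, 0, -0.2, 0, 0, 0, -0.5, 0, 0, -0.2, 0, 0, 0, -0.5, 0, 0.11, 0.02, 0.26, 0, 0, -0.4, 0, 0.11, 0, 0.26, 0, 0, -0.4, 0, 0.11, -0.01, 0.26, 0, 0, -0.4, 0, 0.1, -0.03, 0.26, 0, 0, -0.4, 0, 0.1, -0.04, 0.26, 0, 0, -0.4, 0, 0.09, -0.06, 0.27, 0, 0, -0.4]
}}

```text
t: 30.6
tool_pos: [0.452, -0.2709, 0.2257]
eef_rot: [[0.881, -0.469, -0.06], [-0.473, -0.873, -0.119], [0.003, 0.133, -0.991]]
force: [0.1, -0.8, -1.1]
width: 0.0599
```

```bash
python3 - <<'E'
from h import *
st()
T=tilt(0,-28.1)
plan([([.4475,-.2805,.20],T,-.4,2),([.4475,-.2805,.13],T,-.4,2)])
E
```

```text
t30.60 p [ 0.452  -0.2709  0.2257] F [ 0.1 -0.8 -1.1] w0.0599 q [ 0.011  0.284  0.515  1.608 -0.005  1.28   0.016]
[[0.881, -0.469, -0.06], [-0.473, -0.873, -0.119], [0.003, 0.133, -0.991]]
[0.001,0.018,0.067,0.128,-0.003,-0.003,-0.4, 0.001,0.022,0.066,0.127,-0.003,-0.002,-0.4, 0,0,0.175,0,0,0,-0.4, 0.001,0,0.175,0,0,0,-0.4, 0,0,0,0,0,0,-0.4, 0,0,0,0,0,0,-0.4, 0,0,0,0,0,0,-0.4, 0,0,0,0,0,0,-0.4]
end [ 0.4476 -0.2806  0.1301]
```

Emit:
{"method": "move_arm", "body": {
  "deltas": [0.001, 0.018, 0.067, 0.128, -0.003, -0.003, -0.4, 0.001, 0.022, 0.066, 0.127, -0.003, -0.002, -0.4, 0, 0, 0.175, 0, 0, 0, -0.4, 0.001, 0, 0.175, 0, 0, 0, -0.4, 0, 0, 0, 0, 0, 0, -0.4, 0, 0, 0, 0, 0, 0, -0.4, 0, 0, 0, 0, 0, 0, -0.4, 0, 0, 0, 0, 0, 0, -0.4]
}}

```text
t: 31.4
tool_pos: [0.4501, -0.2809, 0.1312]
eef_rot: [[0.883, -0.47, -0.0], [-0.47, -0.883, -0.006], [0.003, 0.006, -1.0]]
force: [-0.4, 0.5, 0.9]
width: 0.0599
```

```bash
python3 - <<'E'
from h import *
st()
s,_=cam("side"); t,_=cam("top"); crop(s,350,130,450,255,5,"s23"); crop(t,360,150,460,270,5,"t23")
st()
T=tilt(0,-28.1)
plan([([.4475,-.2805,.084],T,-.4,4)])
E
```

```text
t31.40 p [ 0.4501 -0.2809  0.1312] F [-0.4  0.5  0.9] w0.0599 q [ 0.143  0.371  0.491  1.733 -0.189  1.082  0.206]
[[0.883, -0.47, -0.0], [-0.47, -0.883, -0.006], [0.003, 0.006, -1.0]]
t31.50 p [ 0.4498 -0.2805  0.1308] F [-0.3  0.1 -0.1] w0.0600 q [ 0.143  0.372  0.491  1.734 -0.189  1.082  0.206]
[[0.883, -0.47, -0.001], [-0.47, -0.883, -0.006], [0.002, 0.005, -1.0]]
[-0.003,0.001,0.058,0.003,-0.001,0.001,-0.4, -0.003,0.001,0.059,0.002,-0.001,0,-0.4, -0.002,0.001,0.058,0.003,-0.001,0.001,-0.4, -0.003,0.002,0.059,0.002,-0.001,0,-0.4, 0,0,0,0,0,0,-0.4, 0,0,0,0,0,0,-0.4, 0,0,0,0,0,0,-0.4, 0,0,0,0,0,0,-0.4]
end [ 0.4474 -0.2806  0.084 ]
```

View pics/s23.png

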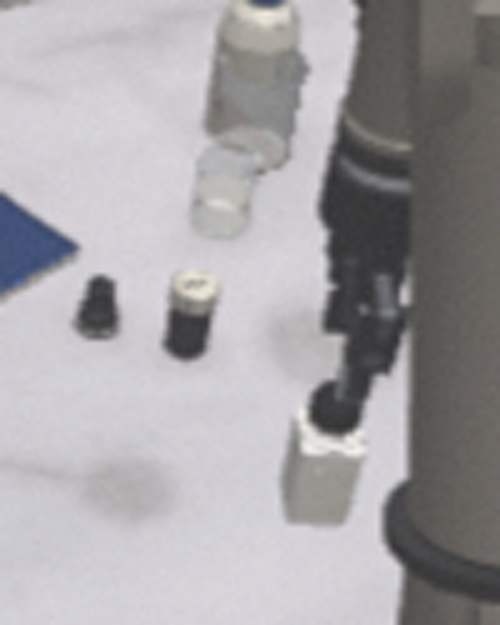

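View pics/t23.png

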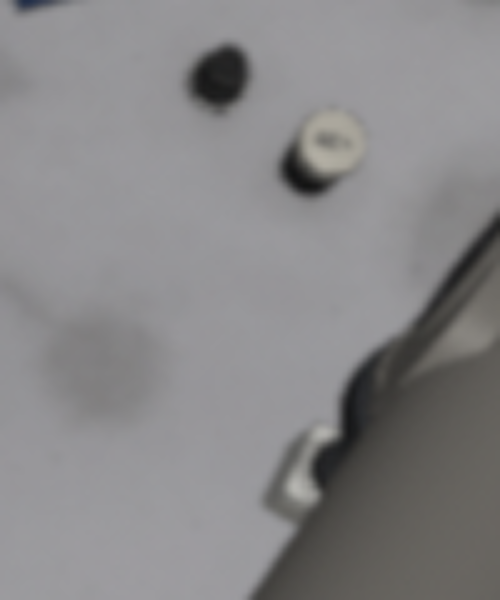

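The fingers stand above the cap with room on both sides, so I'll descend.

Emit:
{"method": "move_arm", "body": {
  "deltas": [-0.003, 0.001, 0.058, 0.003, -0.001, 0.001, -0.4, -0.003, 0.001, 0.059, 0.002, -0.001, 0, -0.4, -0.002, 0.001, 0.058, 0.003, -0.001, 0.001, -0.4, -0.003, 0.002, 0.059, 0.002, -0.001, 0, -0.4, 0, 0, 0, 0, 0, 0, -0.4, 0, 0, 0, 0, 0, 0, -0.4, 0, 0, 0, 0, 0, 0, -0.4, 0, 0, 0, 0, 0, 0, -0.4]
}}

```text
t: 32.3
tool_pos: [0.4468, -0.2804, 0.0831]
eef_rot: [[0.882, -0.471, -0.001], [-0.471, -0.882, 0.0], [-0.002, 0.0, -1.0]]
force: [-0.5, 0.9, -0.5]
width: 0.0598
```

```bash
python3 - <<'E'
from h import *
st()
E
```

```text
t32.30 p [ 0.4468 -0.2804  0.0831] F [-0.5  0.9 -0.5] w0.0598 q [ 0.166  0.426  0.473  1.791 -0.228  0.981  0.24 ]
[[0.882, -0.471, -0.001], [-0.471, -0.882, 0.0], [-0.002, 0.0, -1.0]]
```

Emit:
{"method": "move_arm", "body": {
  "deltas": [0, 0, 0, 0, 0, 0, 0, 0, 0, 0, 0, 0, 0, 0.2, 0, 0, 0, 0, 0, 0, 0.5, 0, 0, 0, 0, 0, 0, 1, 0, 0, 0, 0, 0, 0, 1, 0, 0, 0, 0, 0, 0, 1, 0, 0, 0, 0, 0, 0, 1, 0, 0, 0, 0, 0, 0, 1]
}}

```text
t: 33.1
tool_pos: [0.4471, -0.2805, 0.0832]
eef_rot: [[0.882, -0.471, -0.001], [-0.471, -0.882, 0.0], [-0.001, 0.0, -1.0]]
force: [1.7, -0.8, 5.1]
width: 0.0324
```

```bash
python3 - <<'E'
from h import *
st()
o=manip.get_obs();p=o["tool_pos"];R=o["eef_rot"]
T=tilt(0,-28.1);T2=tilt(0,-.5)
plan([(p+[0,0,.05],T,1,3),([.46,-.20,.30],T,1,5)],dec=3)
E
```

```text
t33.10 p [ 0.4471 -0.2805  0.0832] F [ 1.7 -0.8  5.1] w0.0324 q [ 0.166  0.426  0.473  1.791 -0.228  0.98   0.241]
[[0.882, -0.471, -0.001], [-0.471, -0.882, 0.0], [-0.001, 0.0, -1.0]]
[0,0,-0.083,0,0.001,0,1, 0,0,-0.083,0,0,0,1, 0,0,-0.084,0,0.001,0,1, -0.027,-0.077,-0.167,0,0,0,1, -0.026,-0.077,-0.167,0,0,0,1, -0.027,-0.077,-0.167,0,0,0,1, -0.026,-0.077,-0.167,0,0,0,1, -0.027,-0.077,-0.166,0,0,0,1]
end [ 0.46 -0.2   0.3 ]
```

Emit:
{"method": "move_arm", "body": {
  "deltas": [0, 0, -0.083, 0, 0.001, 0, 1, 0, 0, -0.083, 0, 0, 0, 1, 0, 0, -0.084, 0, 0.001, 0, 1, -0.027, -0.077, -0.167, 0, 0, 0, 1, -0.026, -0.077, -0.167, 0, 0, 0, 1, -0.027, -0.077, -0.167, 0, 0, 0, 1, -0.026, -0.077, -0.167, 0, 0, 0, 1, -0.027, -0.077, -0.166, 0, 0, 0, 1]
}}

```text
t: 33.9
tool_pos: [0.4579, -0.1984, 0.2989]
eef_rot: [[0.882, -0.471, -0.007], [-0.471, -0.882, 0.002], [-0.007, 0.001, -1.0]]
force: [1.5, 0.3, -1.7]
width: 0.0321
```

```bash
python3 - <<'E'
from h import *
st()
s,_=cam("side"); crop(s,310,80,450,255,4,"s24")
T2=tilt(0,-.5)
plan([([.50,.0,.29],tilt(0,-10),1,1),([.542,.1155,.28],T2,1,1)],dec=3,vmax=.2)
E
```

```text
t33.90 p [ 0.4579 -0.1984  0.2989] F [ 1.5  0.3 -1.7] w0.0321 q [-0.023  0.19   0.48   1.524 -0.087  1.456 -0.03 ]
[[0.882, -0.471, -0.007], [-0.471, -0.882, 0.002], [-0.007, 0.001, -1.0]]
[-0.048,-0.159,0.013,-0.001,-0.001,-0.099,1, -0.04,-0.161,0.013,-0.001,-0.001,-0.099,1, -0.031,-0.163,0.013,-0.001,-0.001,-0.099,1, -0.023,-0.165,0.013,-0.001,-0.001,-0.099,1, -0.014,-0.166,0.012,-0.002,-0.001,-0.099,1, -0.006,-0.166,0.012,-0.001,-0.002,-0.099,1, 0.027,-0.151,0.013,0,0,-0.079,1, 0.033,-0.15,0.012,0,0,-0.079,1]
[0.039,-0.149,0.013,0,0,-0.079,1, 0.045,-0.147,0.012,0,0,-0.079,1, 0,0,0,0,0,0,1, 0,0,0,0,0,0,1, 0,0,0,0,0,0,1, 0,0,0,0,0,0,1, 0,0,0,0,0,0,1, 0,0,0,0,0,0,1]
end [0.5421 0.1155 0.2801]
```

View pics/s24.png

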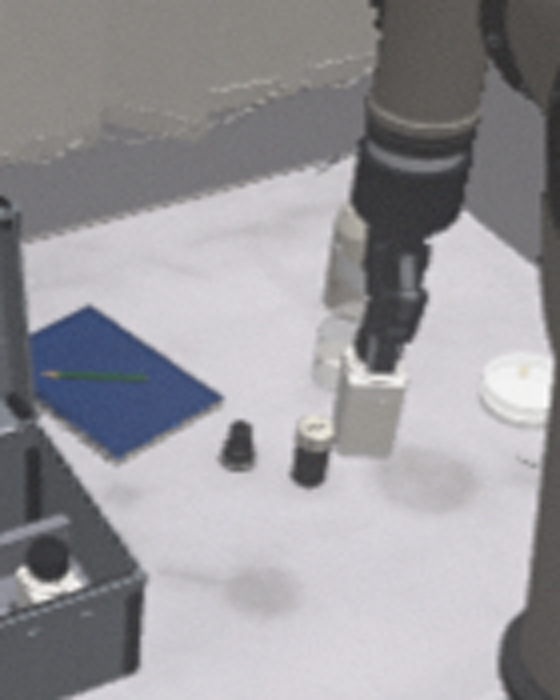

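The bottle hangs upright from the gripper. I'll carry it over the case.

Emit:
{"method": "move_arm", "body": {
  "deltas": [-0.048, -0.159, 0.013, -0.001, -0.001, -0.099, 1, -0.04, -0.161, 0.013, -0.001, -0.001, -0.099, 1, -0.031, -0.163, 0.013, -0.001, -0.001, -0.099, 1, -0.023, -0.165, 0.013, -0.001, -0.001, -0.099, 1, -0.014, -0.166, 0.012, -0.002, -0.001, -0.099, 1, -0.006, -0.166, 0.012, -0.001, -0.002, -0.099, 1, 0.027, -0.151, 0.013, 0, 0, -0.079, 1, 0.033, -0.15, 0.012, 0, 0, -0.079, 1]
}}

```text
t: 34.75
tool_pos: [0.5187, 0.0545, 0.2768]
eef_rot: [[0.995, -0.095, -0.011], [-0.095, -0.996, -0.003], [-0.011, 0.004, -1.0]]
force: [0.7, 0.4, -1.2]
width: 0.0324
```

Emit:
{"method": "move_arm", "body": {
  "deltas": [0.039, -0.149, 0.013, 0, 0, -0.079, 1, 0.045, -0.147, 0.012, 0, 0, -0.079, 1, 0, 0, 0, 0, 0, 0, 1, 0, 0, 0, 0, 0, 0, 1, 0, 0, 0, 0, 0, 0, 1, 0, 0, 0, 0, 0, 0, 1, 0, 0, 0, 0, 0, 0, 1, 0, 0, 0, 0, 0, 0, 1]
}}

```text
t: 35.55
tool_pos: [0.5411, 0.1104, 0.2738]
eef_rot: [[1.0, -0.015, -0.006], [-0.015, -1.0, -0.002], [-0.006, 0.002, -1.0]]
force: [-0.9, -0.0, -2.0]
width: 0.0323
```

```bash
python3 - <<'E'
from h import *
st()
s,_=cam("side"); t,_=cam("top"); crop(s,215,80,365,250,4,"s25"); crop(t,200,110,360,260,5,"t25")
st()
plan([([.5425,.1155,.195],tilt(0,-.5),1,4)])
E
```

```text
t35.55 p [0.5411 0.1104 0.2738] F [-0.9 -0.  -2. ] w0.0323 q [-0.391  0.303  0.213  1.425 -0.063  1.426 -0.193]
[[1.0, -0.015, -0.006], [-0.015, -1.0, -0.002], [-0.006, 0.002, -1.0]]
t35.65 p [0.5411 0.1108 0.2737] F [ 0.9 -0.5 -2.3] w0.0323 q [-0.391  0.303  0.212  1.425 -0.063  1.426 -0.193]
[[1.0, -0.015, -0.006], [-0.015, -1.0, -0.002], [-0.006, 0.002, -1.0]]
[0.002,-0.006,0.098,0.001,0.003,-0.003,1, 0.002,-0.006,0.099,0.001,0.003,-0.003,1, 0.002,-0.006,0.098,0.001,0.003,-0.003,1, 0.002,-0.006,0.099,0,0.003,-0.003,1, 0,0,0,0,0,0,1, 0,0,0,0,0,0,1, 0,0,0,0,0,0,1, 0,0,0,0,0,0,1]
end [0.5425 0.1155 0.1949]
```

View pics/s25.png

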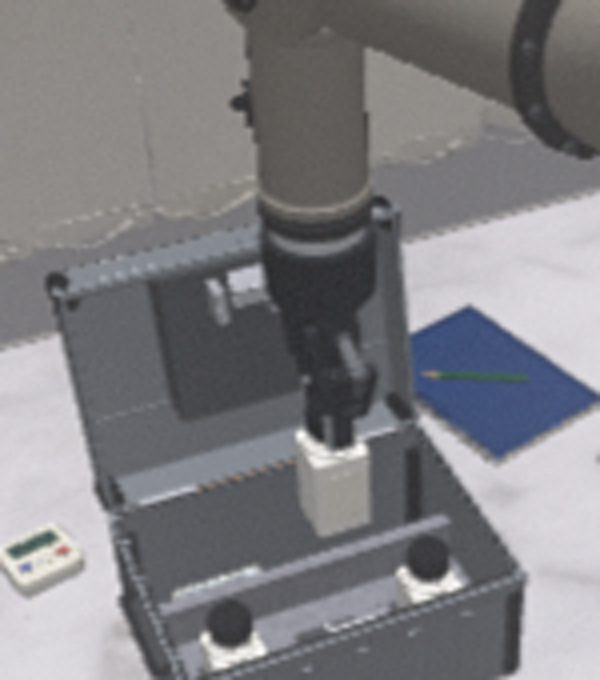

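View pics/t25.png

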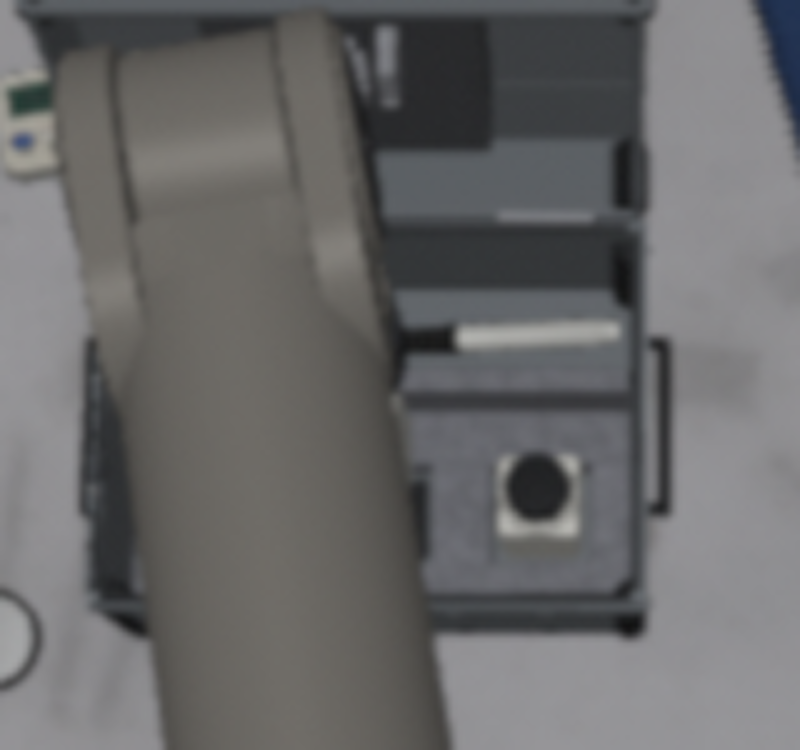

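Emit:
{"method": "move_arm", "body": {
  "deltas": [0.002, -0.006, 0.098, 0.001, 0.003, -0.003, 1, 0.002, -0.006, 0.099, 0.001, 0.003, -0.003, 1, 0.002, -0.006, 0.098, 0.001, 0.003, -0.003, 1, 0.002, -0.006, 0.099, 0, 0.003, -0.003, 1, 0, 0, 0, 0, 0, 0, 1, 0, 0, 0, 0, 0, 0, 1, 0, 0, 0, 0, 0, 0, 1, 0, 0, 0, 0, 0, 0, 1]
}}

```text
t: 36.45
tool_pos: [0.5435, 0.1159, 0.1962]
eef_rot: [[1.0, -0.008, 0.003], [-0.008, -1.0, 0.0], [0.003, -0.0, -1.0]]
force: [0.4, 0.5, -1.9]
width: 0.0321
```

```bash
python3 - <<'E'
from h import *
st()
s,_=cam("side")
p=manip.get_obs()["tool_pos"]
B=[[p[0]+a,p[1]+b,z] for z in (p[2]-.083,p[2]-.007) for a in(-.022,.022) for b in(-.022,.022)]
c=[.5425,.1155]; pk=[[c[0]+a,c[1]+b,.041] for a in(-.0265,.0265) for b in(-.0265,.0265)]
st1=[[.5425+a,.0303+b,.087] for a in(-.022,.022) for b in(-.022,.022)]+[[.5425+a,.2003+b,.087] for a in(-.022,.022) for b in(-.022,.022)]
crop(s,240,155,350,255,7,"s26",np.vstack([proj(s,B),proj(s,pk),proj(s,st1)]))
E
```

```text
t36.45 p [0.5435 0.1159 0.1962] F [ 0.4  0.5 -1.9] w0.0321 q [-0.393  0.343  0.203  1.563 -0.071  1.241 -0.187]
[[1.0, -0.008, 0.003], [-0.008, -1.0, 0.0], [0.003, -0.0, -1.0]]
```

View pics/s26.png

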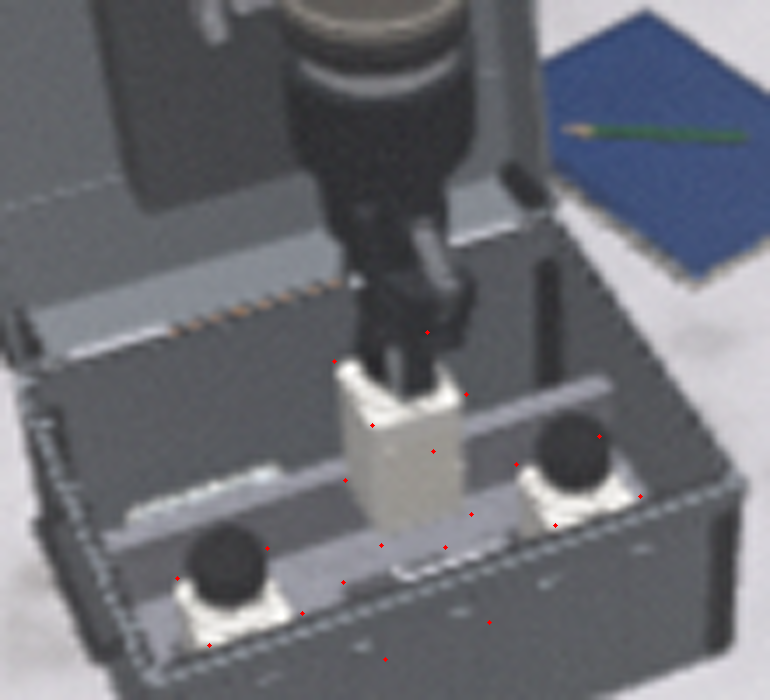

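The held bottle is aligned with its stored neighbours. I'll lower it to just above the pocket, then go slowly with force checks.

```bash
python3 - <<'E'
from h import *
T=tilt(0,-.5)
st()
plan([([.5428,.1157,.130],T,1,4),([.5428,.1157,.118],T,1,3)])
E
```

```text
t36.50 p [0.5433 0.1159 0.196 ] F [-0.8 -0.1 -1.5] w0.0324 q [-0.393  0.343  0.203  1.563 -0.071  1.241 -0.187]
[[1.0, -0.008, 0.002], [-0.008, -1.0, 0.0], [0.002, -0.0, -1.0]]
[-0.001,0,0.082,0,-0.001,0,1, -0.001,0,0.083,0,-0.001,0,1, -0.001,0,0.082,0,-0.001,0.001,1, 0,0.001,0.083,-0.001,-0.001,0,1, 0,0,0.02,0,0,0,1, 0,0,0.02,0,0,0,1, 0,0,0.02,0,0,0,1, 0,0,0,0,0,0,1]
end [0.5428 0.1157 0.118 ]
```

Emit:
{"method": "move_arm", "body": {
  "deltas": [-0.001, 0, 0.082, 0, -0.001, 0, 1, -0.001, 0, 0.083, 0, -0.001, 0, 1, -0.001, 0, 0.082, 0, -0.001, 0.001, 1, 0, 0.001, 0.083, -0.001, -0.001, 0, 1, 0, 0, 0.02, 0, 0, 0, 1, 0, 0, 0.02, 0, 0, 0, 1, 0, 0, 0.02, 0, 0, 0, 1, 0, 0, 0, 0, 0, 0, 1]
}}

```text
t: 37.3
tool_pos: [0.542, 0.1157, 0.117]
eef_rot: [[1.0, -0.008, -0.002], [-0.008, -1.0, -0.001], [-0.002, 0.001, -1.0]]
force: [-0.8, -0.0, -2.0]
width: 0.032
```

```bash
python3 - <<'E'
from h import *
st()
s,_=cam("side"); t,_=cam("top"); crop(s,240,155,350,255,7,"s27")
st()
T=tilt(0,-.5)
plan([([.5428,.1157,.098],T,1,5)])
E
```

```text
t37.30 p [0.542  0.1157 0.117 ] F [-0.8 -0.  -2. ] w0.0320 q [-0.386  0.412  0.194  1.671 -0.088  1.069 -0.174]
[[1.0, -0.008, -0.002], [-0.008, -1.0, -0.001], [-0.002, 0.001, -1.0]]
t37.40 p [0.5423 0.1157 0.1173] F [-0.4  0.5 -1.4] w0.0319 q [-0.386  0.411  0.194  1.671 -0.088  1.069 -0.174]
[[1.0, -0.008, -0.001], [-0.008, -1.0, -0.0], [-0.001, 0.0, -1.0]]
[0.001,0,0.019,0,0,0,1, 0,0,0.019,0,0,0,1, 0.001,0,0.02,0,0.001,0,1, 0,0,0.019,0,0,0,1, 0.001,0,0.02,0.001,0.001,0.001,1, 0,0,0,0,0,0,1, 0,0,0,0,0,0,1, 0,0,0,0,0,0,1]
end [0.5429 0.1157 0.0979]
```

View pics/s27.png

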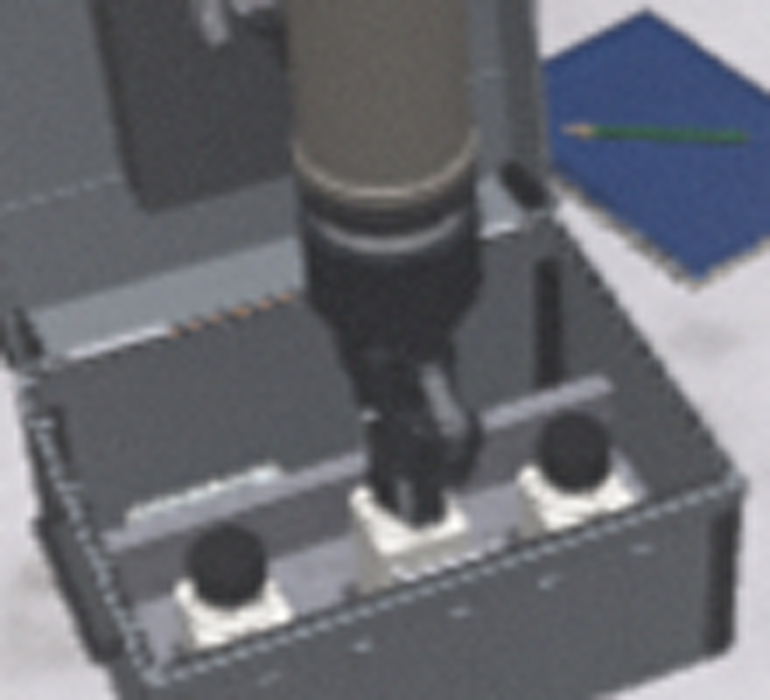

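The bottle is in the pocket mouth with no contact force, so I'll keep lowering.

Emit:
{"method": "move_arm", "body": {
  "deltas": [0.001, 0, 0.019, 0, 0, 0, 1, 0, 0, 0.019, 0, 0, 0, 1, 0.001, 0, 0.02, 0, 0.001, 0, 1, 0, 0, 0.019, 0, 0, 0, 1, 0.001, 0, 0.02, 0, 0, 0, 1, 0, 0, 0, 0, 0, 0, 1, 0, 0, 0, 0, 0, 0, 1, 0, 0, 0, 0, 0, 0, 1]
}}

```text
t: 38.2
tool_pos: [0.5426, 0.1156, 0.0975]
eef_rot: [[1.0, -0.008, -0.001], [-0.008, -1.0, -0.001], [-0.001, 0.001, -1.0]]
force: [-0.6, 0.5, -1.1]
width: 0.0321
```

Emit:
{"method": "move_arm", "body": {
  "deltas": [0, 0, 0.007, 0, 0, 0, 1, 0, 0, 0.007, 0, 0, 0, 1, 0, 0, 0.006, 0, 0, 0, 1, 0, 0, 0, 0, 0, 0, 1, 0, 0, 0, 0, 0, 0, 1, 0, 0, 0, 0, 0, 0, 1, 0, 0, 0, 0, 0, 0, 1, 0, 0, 0, 0, 0, 0, 1]
}}

```text
t: 39.0
tool_pos: [0.5427, 0.1157, 0.0941]
eef_rot: [[1.0, -0.008, -0.001], [-0.008, -1.0, -0.0], [-0.001, 0.0, -1.0]]
force: [-1.1, 0.4, 5.6]
width: 0.0323
```

It bottomed at TCP z = 0.094, exactly as predicted, with the force turning to +5.6 N. I'll release gently and withdraw straight up.

Emit:
{"method": "move_arm", "body": {
  "deltas": [0, 0, 0, 0, 0, 0, 0.2, 0, 0, 0, 0, 0, 0, 0, 0, 0, 0, 0, 0, 0, -0.2, 0, 0, 0, 0, 0, 0, -0.25, 0, 0, 0, 0, 0, 0, -0.25, 0, 0, 0, 0, 0, 0, -0.25, 0, 0, -0.02, 0, 0, 0, -0.25, 0, 0, -0.05, 0, 0, 0, -0.25]
}}

```text
t: 39.8
tool_pos: [0.5415, 0.1155, 0.1069]
eef_rot: [[1.0, -0.008, -0.004], [-0.008, -1.0, -0.001], [-0.004, 0.001, -1.0]]
force: [0.6, 0.3, -1.1]
width: 0.053
```

Emit:
{"method": "move_arm", "body": {
  "deltas": [0, 0, -0.1, 0, 0, 0, -0.25, 0, 0, -0.2, 0, 0, 0, -0.25, 0, 0, -0.2, 0, 0, 0, -0.25, 0, 0, -0.2, 0, 0, 0, -0.25, 0, 0.15, -0.05, 0, 0, 0, -0.25, 0, 0.22, 0, 0, 0, 0, -0.25, 0, 0.22, 0, 0, 0, 0, -0.25, 0, 0.22, 0, 0, 0, 0, -0.25]
}}

```text
t: 40.6
tool_pos: [0.5414, -0.0478, 0.2589]
eef_rot: [[1.0, -0.008, 0.001], [-0.008, -1.0, -0.001], [0.001, 0.001, -1.0]]
force: [1.7, 0.4, 0.9]
width: 0.0534
```

Emit:
{"method": "move_arm", "body": {
  "deltas": [0, 0.22, 0, 0, 0, 0, -0.25, 0, 0.22, 0, 0, 0, 0, -0.25, 0, 0.2, 0, 0, 0, 0, -0.25, 0, 0, 0, 0, 0, 0, -0.25, 0, 0, 0, 0, 0, 0, -0.25, 0, 0, 0, 0, 0, 0, -0.25, 0, 0, 0, 0, 0, 0, -0.25, 0, 0, 0, 0, 0, 0, -0.25]
}}

```text
t: 41.4
tool_pos: [0.5406, -0.1726, 0.2577]
eef_rot: [[1.0, -0.006, -0.001], [-0.006, -1.0, -0.0], [-0.001, 0.0, -1.0]]
force: [-0.6, 0.4, 0.3]
width: 0.0535
```

```bash
python3 - <<'E'
from h import *
st()
s,_=cam("side"); t,_=cam("top"); crop(s,205,90,435,260,3,"s28"); crop(t,160,100,450,260,2.7,"t28")
crop(s,220,110,330,250,5,"s29")
c=np.array([.5792,.1160])
def lidpt(x,y,z,th):
    q=np.array([x*np.cos(th)+z*np.sin(th),y,-x*np.sin(th)+z*np.cos(th)]); yaw=-.009
    w=np.array([.1+q[0],q[1]]); return [c[0]+np.cos(yaw)*w[0]-np.sin(yaw)*w[1],c[1]+np.sin(yaw)*w[0]+np.cos(yaw)*w[1],.125+q[2]]
for th in (1.6,1.65,1.7,1.75):
    q=[lidpt(-.2,-.14,.05,th),lidpt(-.2,.14,.05,th),lidpt(-.2,-.14,0,th),lidpt(-.2,.14,0,th)]
    print(th,((proj(s,q)+.5-[220,110])*5).round(0).tolist(), ((proj(t,q)+.5-[160,100])*2.7).round(0).tolist())
E
```

```text
t41.40 p [ 0.5406 -0.1726  0.2577] F [-0.6  0.4  0.3] w0.0535 q [ 0.022  0.344  0.355  1.423 -0.119  1.397  0.373]
[[1.0, -0.006, -0.001], [-0.006, -1.0, -0.0], [-0.001, 0.0, -1.0]]
1.6 [[464.0, 99.0], [42.0, 204.0], [496.0, 136.0], [63.0, 246.0]] [[457.0, 15.0], [120.0, 15.0], [457.0, 71.0], [116.0, 72.0]]
1.65 [[458.0, 96.0], [38.0, 199.0], [490.0, 128.0], [59.0, 238.0]] [[457.0, 5.0], [121.0, 5.0], [457.0, 60.0], [117.0, 60.0]]
1.7 [[453.0, 93.0], [35.0, 196.0], [483.0, 122.0], [55.0, 230.0]] [[457.0, -4.0], [123.0, -4.0], [457.0, 49.0], [118.0, 49.0]]
1.75 [[447.0, 91.0], [33.0, 193.0], [477.0, 116.0], [51.0, 224.0]] [[457.0, -13.0], [124.0, -12.0], [457.0, 39.0], [119.0, 39.0]]
```

View pics/s29.png

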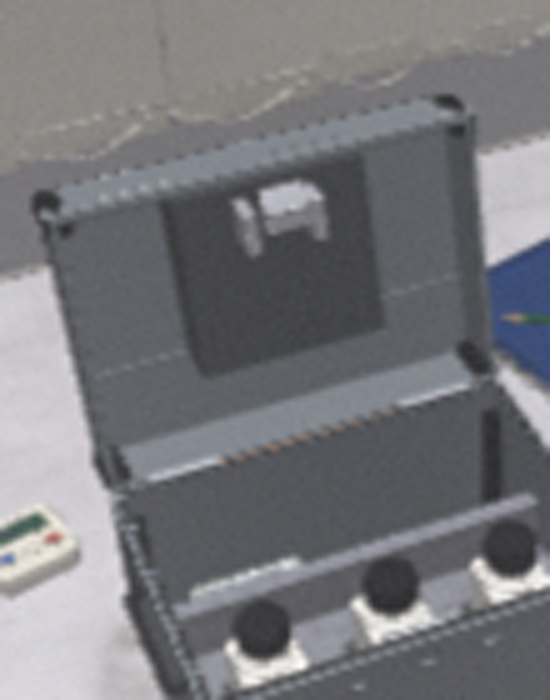

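View pics/t28.png

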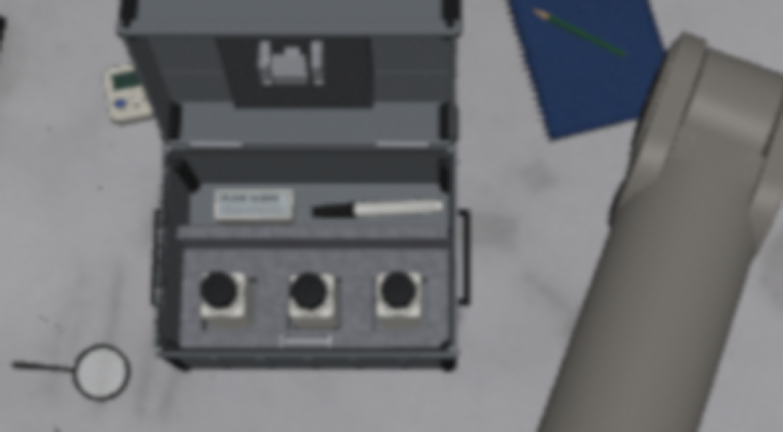

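View pics/s28.png

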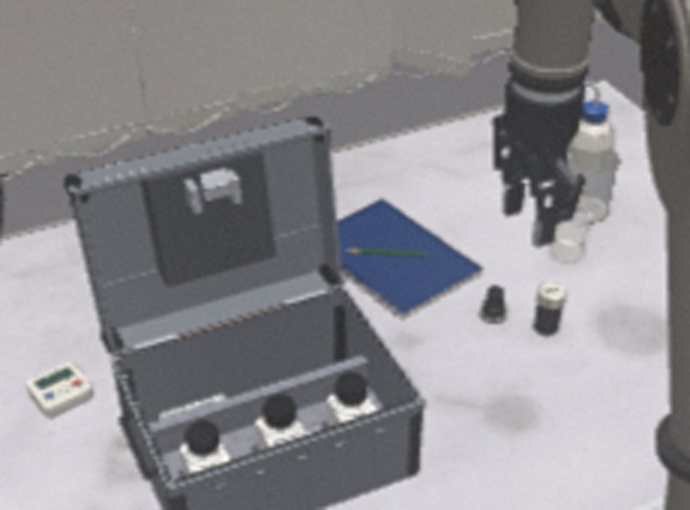

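The three bottles stand in a level row at about (203,440), (280,412) and (351,390). The lid is fully back, the canister at (549,308) and the eyepiece at (494,303) are standing, and the arm is clear. I'll hand it in.

```bash
python3 - <<'E'
from cell import manip
print(manip.finish_job(), manip.get_obs()["t"])
E
```

```text
the job is handed in; nothing more can be done
the job is handed in; nothing more can be done
```

The bottle is packed upright at the bottom of the case's middle pocket, the lid is open on its stop, and I handed the job in at about 41.5 s of the 72 s allowed.

- **Lid:** I hooked the paddle up to trip the latch and raised the lid with it. Then I pushed the lid back from under its front edge to the stop. My hook slipped off the paddle twice. The first slip left the lid at about 0.1 rad, so I hooked the paddle again, deeper and at more of a slope, and that lift went to about 0.4 rad. The push onto the stop peaked at about 58 N at the fingertips.
- **Bottle:** I stood it upright on the bench and let go, and the pictures showed it standing free. I then regripped it by the cap and lowered it into the pocket, releasing only after it touched bottom.

**Last checks:**
- The final pictures put the lid at about 1.75 rad.
- The tool stopped within 1 mm of the predicted height for a seated bottle, and the bottle stands level with its two neighbours.
- The stored bottles, loupe, canister and eyepiece look undisturbed; I checked them by eye and did not measure them again.
- The gripper was open and clear of everything.
- No final check failed. Two position estimates for the standing bottle differed by about 3 mm, which made no difference to the regrip.

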